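Build a glass-slumping stack on the kiln shelf

ROBOT

A 7-joint arm with a two-finger parallel gripper is mounted at the origin on the work surface. World frame = base frame: x ahead of the robot, y to its left, z up, the work surface at z = 0. Lengths are in m, angles in rad, forces in N, time in s.
With the tool pointing down it reaches from about 0.425 to 0.975 m from the base axis. Payload 16.7 kg.
Tool frame: the origin (TCP) lies at the very end of the fingers, on their centre line; the grasp point (between the pads) lies 19 mm behind it; z points along the fingers, y is the direction in which the jaws open and shut (so a half turn about z gives the same grasp; the last joint's range is limited). The gripper opens to 85 mm and grips with 20 to 120 N. Pads are 22 mm wide; open, the fingers measure 114 mm over their backs; the gripper's body (76 mm by 85 mm) begins 54 mm behind the grasp point. The pads swing forward as they close: fully open they stand 13 mm farther back than shut.
Start: joints at [-1.431, 0.426, 0.074, 1.606, -0.034, 1.111, -0.067], TCP at [0.193, 0.647, 0.231] pointing down, gripper open.
Joint ranges: [-2.85, 2.85], [-0.5, 2.14], [-1.23, 1.37], [0.21, 2.46], [-1.02, 4.16], [0.16, 2.05], [-2.73, 2.73]. Speed limits (rad/s): [1.89, 1.89, 2.39, 2.39, 3.01, 3.01, 3.01].

INTERFACE

Orientations are given as a unit quaternion [w, x, y, z].
In Python, from plant import arm, viewer, hand_in gives the robot as it stands. The module is installed in compiled form; this text tells all that it offers.
- The arm moves only by the tool servo_tool, never from a script. Its argument "series" is a list that holds one entry, the list of rows, each a list of 7 numbers: the closure in counts, from 0 (fully open) to 255 (shut), then the shift along the tool's x, y, z in m, then the turn, a rotation vector about the tool's x, y, z in rad. A call has 1 to 8 rows; each row is the pose to reach, as a shift and turn from the pose measured when the call began, along the tool's axes at that moment; what a row does not reach only later rows make up. A row lasts 1/8 s, in which the tool goes at most 62.5 mm and 10.7 degrees, less where a joint would pass 70% of its speed; a pose out of reach is approached as far as the arm can. A call with a gripper value outside its range is refused whole. The fingers move at their own pace and stop on an object; the grip force is fixed at half the most. Time passes only in rows, so rows that repeat a pose let the fingers close. It gives the time, the measured TCP pose, the force and the opening at its end, in the units of the state.
- arm.sense(): the state, without advancing time (a new reading comes with each control period).
- viewer.capture(name): name is "scene" or "top" or "wrist"; returns the picture (480x640x3 uint8, red, green, blue); there is no depth.
- viewer.get_calibration(name): a dict with "intrinsics" (3x3 intrinsics, pixels), "eye" and "orientation" of the camera in the world; the wrist camera has in their place "hand_eye" (4x4, takes a point from camera to tool coordinates, whose origin is the TCP and whose axes are the flange's). Camera axes: x right, y up, looking along -z (the intrinsics and any distortion apply to the point x, -y, -z); pixel columns grow to the right and rows downward; lengths in m; the calibration is good to about 2 mm. A picture is of the moment at which its call begins: read the wrist's pose just before it. get_calibration takes no time and is no camera call.
- hand_in(): hands the job in, once; it reports no verdict.
The state is a dict: "t": time; "qpos": joint angles; "qd": joint speeds; "tau": joint torques, N m; "position": TCP position; "orientation": TCP orientation; "force": force on the tool from outside, world axes, zero at the start; "torque": the same for the moment, N m; "grip_width": finger opening in m.
Only numpy, scipy, OpenCV 4.12 (cv2) and the standard library are available. Lean on these libraries where they do the work, as an engineer would, in place of code of your own. Each camera call takes 0.05 s, during which the arm holds its last target.

TASK

Make up the stack for firing the glass dish on the middle of the square kiln shelf: first the hollow square prop, then the grey rectangular batt flat on top of the prop, then the terracotta mould centred on the batt with its hollow upwards, and last the amber glass disc centred flat on the rim of the mould. Set each piece down level and let go of it before fetching the next, and do not shift or knock over the slim round post and the grey jar standing among the pieces.

Things in the scene. Friction and masses are not known exactly. Their poses are not given: they have to be found in the camera images.
- prop_mid (a point): Hollow square kiln prop of buff ceramic, open at top and bottom: 50 x 50 mm outside, 30 x 30 mm hole, 30 mm high, loose (about 0.12 kg). The point is its centre, half-way up (15 mm over its underside); z up, x and y square to its outer faces.
- batt_mid (a point): Rectangular grey ceramic batt lying flat: 80 mm (its x) by 56 mm (its y) by 10 mm thick, loose (about 0.1 kg). The point is its centre, half-way through (5 mm over its underside); z up.
- mould_mid (a point): Round terracotta slumping mould: a straight-sided drum 56 mm in diameter, 24 mm high, with a round hollow 36 mm wide and 12 mm deep in its top, so its flat rim is 10 mm broad; loose (about 0.11 kg). The point is on its axis, half-way up (12 mm over its underside); z up.
- blank_mid (a point): Disc of clear amber glass lying flat: 54 mm in diameter, 6 mm thick, loose (about 0.035 kg). The point is its centre, half-way through (3 mm over its underside); z up.
- square_shelf_top (a point): Square cream kiln shelf, fixed: 110 x 110 mm, 12 mm thick, on the work surface. The point is the centre of its top face (12 mm over the work surface); x and y square to its edges, z up. The stack goes here.
- round_shelf_top (a point): Round cream kiln shelf, fixed: 110 mm in diameter, 12 mm thick; not used in this job. The point is the centre of its top face; z up.
- post_mid (a point): Slim round solid post of buff ceramic standing upright: 32 mm in diameter, 55 mm high, loose; not part of the job, to be left standing where it is. The point is its centre, half-way up.
- jar_mid (a point): Small grey closed jar with a white lid: 46 mm in diameter, 52 mm high, loose; not part of the job, to be left standing where it is. The point is its centre, half-way up.
Mind the look-alikes: they are no part of the job. Of the things shaped like the part that bears blank_mid, the amber glass one is meant.

How it is judged:
By the outcome, as a careful person would: the job done as asked, in the order asked, and still so for the second after the job is handed in, with the robot touching nothing.
It also fails if it takes over 128 s, if anything falls off the work surface, if the arm or the gripper's body presses on something with over 40 N, if the wrist force passes 120 N, or if a joint passes its speed limit or range.

## Working session

There is one attempt and no reset: what is moved stays moved. The work goes in short steps, Python scripts to look and compute and a tool call to move; the robot and the scene stay as the last step left them, time stands still between calls to the robot, and variables do not carry over. Pictures are saved under pics/ and viewed, and the job is handed in when it is done.

Besides the shell and the picture viewer there is one more tool, called after ">>>" as name([rows], argument=value, ...), one row to a line, values as JSON. servo_tool: Moves the arm, as the interface text tells. Its arguments: {"type":"object","properties":{"series":{"type":"array"}},"required":["series"]}

```bash
mkdir -p pics; python3 - <<'E'
from plant import arm, viewer
import cv2,numpy as np
np.set_printoptions(precision=4,suppress=True)
print(arm.sense())
for n in ("scene","top","wrist"):
    im=viewer.capture(n); cv2.imwrite(f"pics/{n}0.png",im[:,:,::-1]); print(n,viewer.get_calibration(n))
E
```

```text
{'t': 0.0, 'qpos': array([-1.4305,  0.4267,  0.0739,  1.6066, -0.0341,  1.1108, -0.0671]), 'qd': array([-0.0008, -0.0002, -0.    ,  0.001 , -0.002 ,  0.0002, -0.0005]), 'tau': array([  0.0003, -94.982 ,   3.7597, -46.3509,   0.0189,   0.01  ,
         0.    ]), 'position': array([0.1928, 0.6465, 0.2306]), 'orientation': array([-0.    ,  0.1444,  0.9895, -0.0006]), 'force': array([0.6163, 0.0843, 0.1866]), 'torque': array([-0.0334, -0.0232, -0.0115]), 'grip_width': 0.08560542559814112}
scene {'intrinsics': array([[528.3922,   0.    , 316.2617],
       [  0.    , 528.3922, 241.1827],
       [  0.    ,   0.    ,   1.    ]]), 'eye': array([ 1.0104, -0.6441,  0.7628]), 'orientation': array([0.8714, 0.3843, 0.113 , 0.2833])}
top {'intrinsics': array([[565.2391,   0.    , 329.579 ],
       [  0.    , 565.2391, 240.4969],
       [  0.    ,   0.    ,   1.    ]]), 'eye': array([0.4496, 0.0068, 1.1266]), 'orientation': array([-0.7005, -0.0439,  0.0485,  0.7107])}
wrist {'intrinsics': array([[368.7265,   0.    , 324.9851],
       [  0.    , 368.7265, 243.1376],
       [  0.    ,   0.    ,   1.    ]]), 'hand_eye': array([[-0.0002,  0.9598,  0.2805,  0.0717],
       [ 1.    ,  0.0002,  0.    , -0.001 ],
       [-0.0001,  0.2805, -0.9598, -0.1435],
       [ 0.    ,  0.    ,  0.    ,  1.    ]])}
```

View pics/scene0.png

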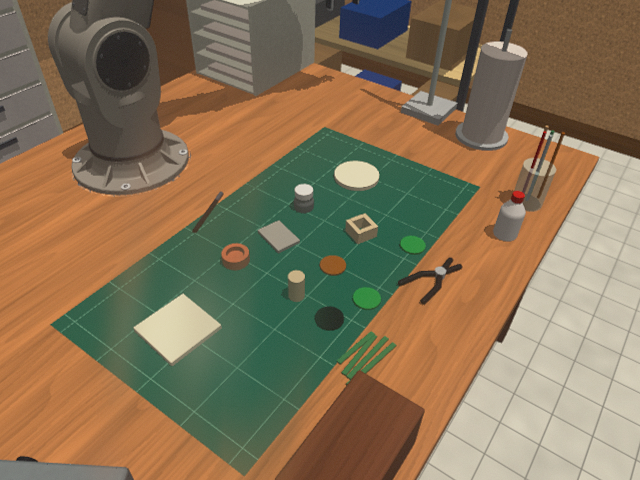

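View pics/top0.png

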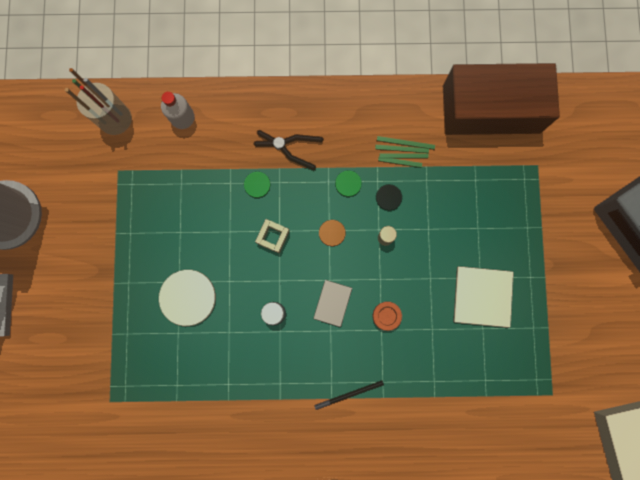

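View pics/wrist0.png

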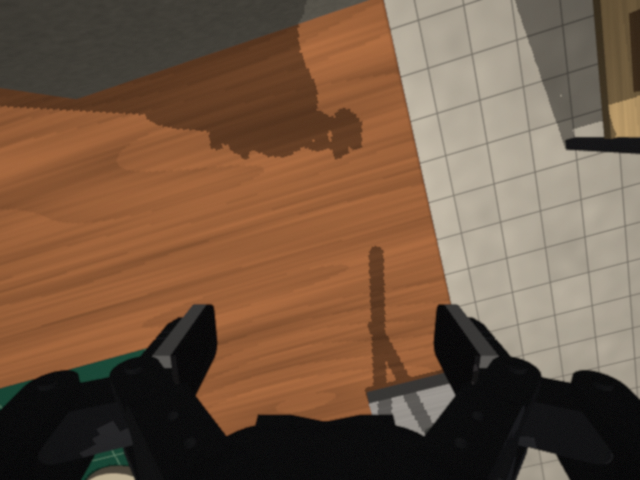

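Scene: the top view shows four discs: green (257,184), green (348,183), black (389,197), amber (332,233). The amber disc is the blank. The prop is at (272,236), batt (333,303), mould (387,316), post (388,235), jar (272,313) and square shelf (484,297). The round shelf at (187,298) is not used.

```bash
cat > h.py <<'E'
import numpy as np,cv2
from scipy.spatial.transform import Rotation as R
from plant import arm,viewer
np.set_printoptions(precision=4,suppress=True)
def q2R(q): return R.from_quat([q[1],q[2],q[3],q[0]]).as_matrix()
def cam(n,st=None):
    c=viewer.get_calibration(n);K=c["intrinsics"]
    if n=="wrist":
        T=c["hand_eye"];Rt=q2R(st["orientation"])
        return K,Rt@T[:3,3]+st["position"],Rt@T[:3,:3]
    return K,c["eye"],q2R(c["orientation"])
def ray(C,uv,z):
    K,e,Rm=C;u,v=uv
    d=Rm@np.array([(u-K[0,2])/K[0,0],-(v-K[1,2])/K[1,1],-1]);s=(z-e[2])/d[2]
    return e+s*d
def proj(C,p):
    K,e,Rm=C;c=Rm.T@(np.asarray(p)-e);return np.array([K[0,2]+K[0,0]*c[0]/-c[2],K[1,2]+K[1,1]*c[1]/c[2]])
def go(target,yaw_y=None):
    """shift and turn in the tool axes to reach world target, tool down, jaw(y) axis angle yaw_y (deg, mod 180)"""
    s=arm.sense();Rt=q2R(s["orientation"])
    if yaw_y is None: yaw_y=np.degrees(np.arctan2(Rt[1,1],Rt[0,1]))
    best=None
    for k in (0,180):
        a=np.radians(yaw_y+k);y=np.array([np.cos(a),np.sin(a),0]);z=np.array([0,0,-1.]);x=np.cross(y,z)
        rv=R.from_matrix(Rt.T@np.c_[x,y,z]).as_rotvec()
        if best is None or np.linalg.norm(rv)<np.linalg.norm(best): best=rv
    print("pos",s["position"],"w",round(s["grip_width"],4),"t",round(s["t"],2),"q7",s["qpos"][6],"shift",Rt.T@(np.asarray(target)-s["position"]),"turn",best)
E
python3 - <<'E'
from h import *
C=cam("top");im=cv2.imread("pics/top0.png")
hsv=cv2.cvtColor(im,cv2.COLOR_BGR2HSV)
mat=cv2.inRange(hsv,(70,60,30),(95,255,200))
fg=cv2.bitwise_not(mat);m=np.zeros_like(fg);m[178:395,125:540]=fg[178:395,125:540]
m=cv2.morphologyEx(m,cv2.MORPH_OPEN,np.ones((5,5)))
cs,_=cv2.findContours(m,cv2.RETR_EXTERNAL,cv2.CHAIN_APPROX_NONE)
for c in cs:
    if cv2.contourArea(c)<150: continue
    (u,v),sz,a=cv2.minAreaRect(c);print((u,v),sz,a, im[int(v),int(u)])
    print("  z0",ray(C,(u,v),0)[:2],"z.01",ray(C,(u,v),.012)[:2],"z.03",ray(C,(u,v),.03)[:2],"z.055",ray(C,(u,v),.055)[:2])
cv2.imwrite("pics/m.png",m)
cv2.imwrite("pics/topcrop.png",cv2.resize(im[170:350,230:530],None,fx=2.6,fy=2.6,interpolation=cv2.INTER_CUBIC))
E
```

```text
(272.5, 313.0) (22.0, 23.0) 90.0 [189 199 192]
  z0 [0.4548 0.1132] z.01 [0.4547 0.1121] z.03 [0.4547 0.1104] z.055 [0.4545 0.108 ]
(387.0, 315.5) (29.0, 30.0) 90.0 [ 55  91 168]
  z0 [ 0.4465 -0.113 ] z.01 [ 0.4466 -0.1117] z.03 [ 0.4466 -0.1098] z.055 [ 0.4467 -0.1071]
(332.40057373046875, 302.9697570800781) (29.448917388916016, 41.96886444091797) 16.927513122558594 [146 164 172]
  z0 [ 0.4728 -0.0054] z.01 [ 0.4725 -0.0053] z.03 [ 0.4721 -0.0051] z.055 [ 0.4716 -0.0048]
(186.5, 297.5) (57.0, 57.0) 90.0 [174 200 193]
  z0 [0.4878 0.2834] z.01 [0.4874 0.2805] z.03 [0.4868 0.2761] z.055 [0.4859 0.2699]
(483.4330139160156, 296.52825927734375) (58.20243835449219, 58.78815460205078) 3.7313973903656006 [167 200 194]
  z0 [ 0.481  -0.3058] z.01 [ 0.4807 -0.3024] z.03 [ 0.4802 -0.2974] z.055 [ 0.4795 -0.2905]
(387.0, 235.5) (19.0, 18.0) 90.0 [144 187 193]
  z0 [ 0.6062 -0.1175] z.01 [ 0.6045 -0.1161] z.03 [ 0.602  -0.1141] z.055 [ 0.5985 -0.1114]
(272.19830322265625, 235.37069702148438) (28.493499755859375, 28.099580764770508) 23.198589324951172 [ 89 112  60]
  z0 [0.6097 0.1136] z.01 [0.608  0.1124] z.03 [0.6054 0.1107] z.055 [0.6019 0.1084]
(331.5, 232.5) (27.0, 27.0) 90.0 [ 62 114 169]
  z0 [ 0.6139 -0.0058] z.01 [ 0.6121 -0.0057] z.03 [ 0.6095 -0.0055] z.055 [ 0.6058 -0.0052]
(389.0, 197.0) (24.0, 24.0) 90.0 [40 47 42]
  z0 [ 0.6851 -0.1237] z.01 [ 0.6826 -0.1224] z.03 [ 0.6788 -0.1203] z.055 [ 0.6736 -0.1174]
(347.5, 187.0) (18.0, 25.0) 90.0 [ 66 136  55]
  z0 [ 0.707  -0.0398] z.01 [ 0.7043 -0.0393] z.03 [ 0.7001 -0.0386] z.055 [ 0.6944 -0.0375]
(256.5, 187.5) (19.0, 25.0) 90.0 [ 66 136  56]
  z0 [0.7085 0.1453] z.01 [0.7057 0.1438] z.03 [0.7016 0.1416] z.055 [0.6958 0.1386]
```

View pics/topcrop.png

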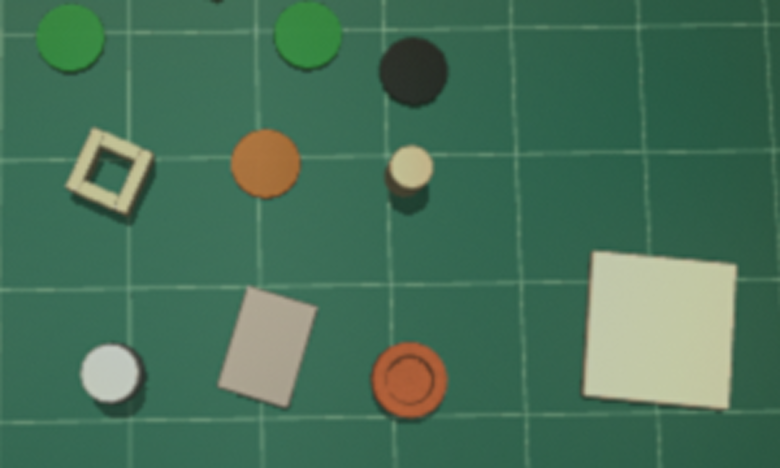

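```bash
python3 - <<'E'
from h import *
C=cam("top")
for n,uv,a,z in (("prop",(272.2,235.4),23.2,.03),("batt",(332.4,303),16.93,.01),("shelf",(483.4,296.5),3.73,.012)):
    d=np.array([np.cos(np.radians(a)),np.sin(np.radians(a))])*10
    v=ray(C,np.array(uv)+d,z)-ray(C,uv,z);print(n,np.degrees(np.arctan2(v[1],v[0])))
go([.605,.111,.2],-22.5)
E
```

```text
prop -114.10977356741465
batt -107.68500938293154
shelf -94.55847866302375
pos [0.1928 0.6465 0.2308] w 0.0854 t 0.15 q7 -0.06712355125299942 shift [-0.548  -0.3954  0.0312] turn [-0.0009 -0.0007 -1.468 ]
```

>>> servo_tool([
  [[0,-0.548,-0.395,0.03,0,0,1.674],[0,-0.548,-0.395,0.03,0,0,1.674],[0,-0.548,-0.395,0.03,0,0,1.674],[0,-0.548,-0.395,0.03,0,0,1.674],[0,-0.548,-0.395,0.03,0,0,1.674],[0,-0.548,-0.395,0.03,0,0,1.674],[0,-0.548,-0.395,0.03,0,0,1.674],[0,-0.548,-0.395,0.03,0,0,1.674]],
])

```text
t: 1.15
position: [0.4985, 0.2494, 0.2091]
orientation: [0.0, 0.782, 0.623, -0.0]
force: [0.6, 1.2, 0.4]
grip_width: 0.0857
```

```bash
python3 - <<'E'
from h import *
go([.605,.111,.2],-24.1);print(arm.sense()["qpos"])
E
```

```text
pos [0.4985 0.2494 0.2091] w 0.0857 t 1.15 q7 -0.6361575943038054 shift [-0.1111  0.1347  0.0092] turn [0.0003 0.0004 0.1958]
[-1.0217  0.2812  0.5333  1.92   -0.1696  0.9846 -0.6362]
```

>>> servo_tool([
  [[0,-0.111,0.135,0.009,0,0,0.196],[0,-0.111,0.135,0.009,0,0,0.196],[0,-0.111,0.135,0.009,0,0,0.196],[0,-0.111,0.135,0.009,0,0,0.196],[0,-0.111,0.135,0.009,0,0,0.196]],
])

```text
t: 1.78
position: [0.605, 0.1112, 0.1999]
orientation: [0.0, 0.839, 0.544, -0.0]
force: [-0.3, 0.3, 0.6]
grip_width: 0.0853
```

```bash
cat > look.py <<'E'
from h import *
import sys
def look(name):
    s=arm.sense();im=viewer.capture("wrist")[:,:,::-1].copy();cv2.imwrite(f"pics/{name}.png",im)
    np.savez(f"pics/{name}.npz",position=s["position"],orientation=s["orientation"])
    print(s["position"],s["grip_width"],s["t"]);return im,cam("wrist",s)
if __name__=="__main__": look(sys.argv[1])
E
python3 look.py w1
```

```text
[0.605  0.1112 0.1999] 0.08533126673341909 1.775
```

View pics/w1.png

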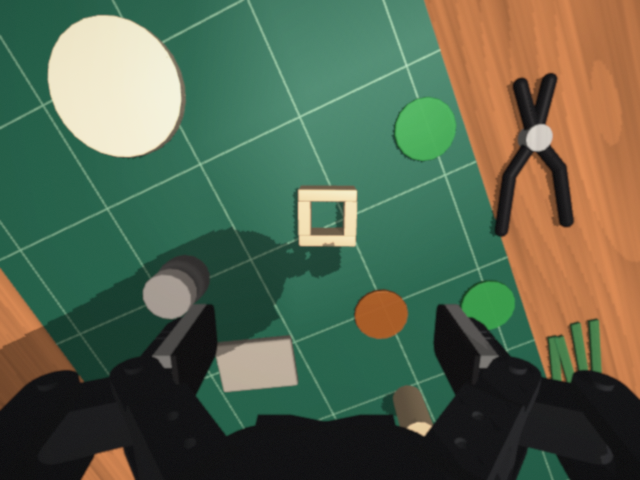

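```bash
cat > seg.py <<'E'
from h import *
def load(name):
    im=cv2.imread(f"pics/{name}.png");d=np.load(f"pics/{name}.npz");return im,cam("wrist",d)
def blob(im,lo,hi,box,hull=True):
    hsv=cv2.cvtColor(im,cv2.COLOR_BGR2HSV);m=cv2.inRange(hsv,lo,hi);k=np.zeros_like(m);x0,y0,x1,y1=box;k[y0:y1,x0:x1]=m[y0:y1,x0:x1]
    k=cv2.morphologyEx(k,cv2.MORPH_OPEN,np.ones((3,3)))
    cs,_=cv2.findContours(k,cv2.RETR_EXTERNAL,cv2.CHAIN_APPROX_NONE);return max(cs,key=cv2.contourArea)
def plane(C,c,z): return np.array([ray(C,p,z)[:2] for p in c.reshape(-1,2)])
def rect(P):
    (c,s,a)=cv2.minAreaRect((P*1000).astype(np.float32));return np.array(c)/1000,s,a
def circ(P):
    A=np.c_[2*P,np.ones(len(P))];x=np.linalg.lstsq(A,(P**2).sum(1),rcond=None)[0];r=np.sqrt(x[2]+x[0]**2+x[1]**2)
    return x[:2],r,np.std(np.hypot(*(P-x[:2]).T)-r)
E
python3 - <<'E'
from seg import *
im,C=load("w1");hsv=cv2.cvtColor(im,cv2.COLOR_BGR2HSV)
print([hsv[p] for p in ((188,328),(195,328),(215,303),(240,328),(310,380),(360,260),(340,222))])
c=blob(im,(10,40,170),(30,255,255),(280,170,380,260));print(cv2.boundingRect(c))
P=plane(C,c,.03);print("prop",rect(P))
c=blob(im,(5,150,60),(18,255,255),(340,280,420,350));print("disc",circ(plane(C,c,.005)))
go([.605,.111,.2])
E
```

```text
[array([ 19,  85, 120], dtype=uint8), array([ 22,  57, 245], dtype=uint8), array([ 21,  63, 244], dtype=uint8), array([ 21,  66, 243], dtype=uint8), array([ 13, 195, 166], dtype=uint8), array([ 16,  43, 191], dtype=uint8), array([ 77, 131,  64], dtype=uint8)]
(298, 189, 59, 57)
prop (array([0.607 , 0.1122]), (49.59629440307617, 50.4012565612793), 65.84970092773438)
disc (array([ 0.6138, -0.0063]), np.float64(0.026187445473040097), np.float64(0.0003259625091344503))
pos [0.6048 0.1119 0.2   ] w 0.0856 t 1.82 q7 -0.4605175065405819 shift [-0.0008  0.0006 -0.    ] turn [-0.0004  0.0004  0.    ]
```

```bash
python3 - <<'E'
from h import *
go([.607,.1122,.007],-24.15)
E
```

```text
pos [0.6048 0.1119 0.2   ] w 0.0856 t 1.82 q7 -0.4605175065405819 shift [0.0012 0.002  0.193 ] turn [-0.0004  0.0004  0.0016]
```

>>> servo_tool([
  [[0,0.001,0.002,0.06,0,0,0],[0,0.001,0.002,0.12,0,0,0],[0,0.001,0.002,0.165,0,0,0],[0,0.001,0.002,0.193,0,0,0],[0,0.001,0.002,0.193,0,0,0],[255,0.001,0.002,0.193,0,0,0],[255,0.001,0.002,0.193,0,0,0],[255,0.001,0.002,0.193,0,0,0]],
])

```text
t: 2.82
position: [0.6077, 0.1127, 0.0088]
orientation: [-0.0, 0.839, 0.544, 0.001]
force: [-2.9, 0.7, 11.6]
grip_width: 0.049
```

>>> servo_tool([
  [[255,0,0,0,0,0,0],[255,0,0,0,0,0,0],[255,0,0,0,0,0,0]],
])

```text
t: 3.2
position: [0.6077, 0.1127, 0.0089]
orientation: [-0.0, 0.839, 0.544, 0.001]
force: [0.3, -0.3, -0.3]
grip_width: 0.0489
```

```bash
python3 - <<'E'
from h import *
s=arm.sense();print(s["position"],s["force"],s["grip_width"])
go([.481,-.302,.2],-4.2)
E
```

```text
[0.6077 0.1127 0.0089] [ 0.2892 -0.2977 -0.2689] 0.04892364734417553
pos [0.6077 0.1127 0.0089] w 0.0489 t 3.2 q7 -0.31844422902426667 shift [-0.43    0.0534 -0.1918] turn [ 0.0012 -0.0016 -0.3464]
```

>>> servo_tool([
  [[255,0,0,-0.06,0,0,0],[255,0,0,-0.12,0,0,0],[255,0,0,-0.19,0,0,0],[255,-0.06,0.007,-0.19,0,0,-0.05],[255,-0.12,0.015,-0.19,0,0,-0.1],[255,-0.18,0.022,-0.19,0,0,-0.15],[255,-0.24,0.03,-0.19,0,0,-0.2],[255,-0.3,0.037,-0.19,0,0,-0.25]],
])

```text
t: 4.2
position: [0.5181, -0.1783, 0.1986]
orientation: [0.0, 0.764, 0.645, 0.001]
force: [1.4, 0.1, -0.1]
grip_width: 0.0486
```

```bash
python3 - <<'E'
from h import *
go([.481,-.302,.2],-4.4)
E
```

```text
pos [ 0.5181 -0.1783  0.1986] w 0.0486 t 4.2 q7 0.2698774739188403 shift [-0.1282 -0.016  -0.0017] turn [ 0.0017 -0.0017 -0.0911]
```

>>> servo_tool([
  [[255,-0.06,-0.008,-0.002,0,0,-0.05],[255,-0.128,-0.016,-0.002,0,0,-0.091],[255,-0.128,-0.016,-0.002,0,0,-0.091],[255,-0.128,-0.016,-0.002,0,0,-0.091],[255,-0.128,-0.016,-0.002,0,0,-0.091]],
])

```text
t: 4.82
position: [0.4816, -0.3004, 0.2002]
orientation: [-0.0, 0.733, 0.68, 0.001]
force: [-0.1, 0.1, -1.2]
grip_width: 0.0487
```

```bash
python3 look.py w2
```

```text
[ 0.4816 -0.3004  0.2002] 0.04869554122818855 4.825
```

View pics/w2.png

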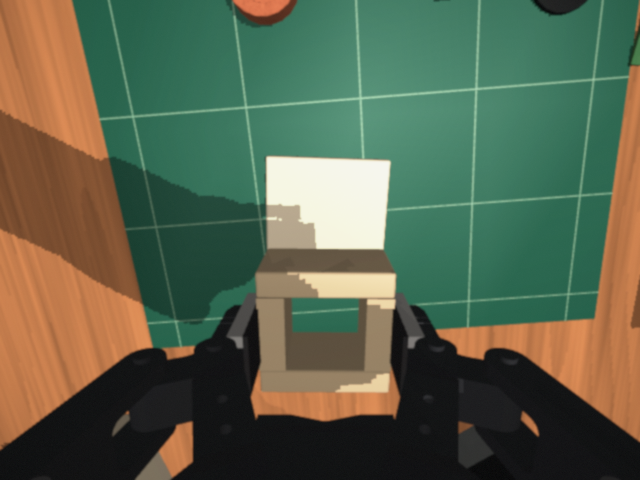

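```bash
python3 - <<'E'
from seg import *
im,C=load("w2");g=cv2.cvtColor(im,cv2.COLOR_BGR2GRAY).astype(float)
def edge(pts,axis):
    out=[]
    for a,b0,b1 in pts:
        l=g[a,b0:b1] if axis=='h' else g[b0:b1,a]
        d=np.diff(l);i=np.argmax(abs(d));w=abs(d[max(0,i-2):i+3]);x=b0+.5+np.average(np.arange(max(0,i-2),i-2+5),weights=w)
        out.append((x,a) if axis=='h' else (a,x))
    return np.array([ray(C,p,.012)[:2] for p in out])
def fit(P):
    m=P.mean(0);_,s,v=np.linalg.svd(P-m);return m,v[0],s[1]
F=fit(edge([(c,145,175) for c in range(275,382,4)],'v'))
Rr=fit(edge([(r,375,405) for r in range(168,240,4)],'h'))
L=fit(edge([(r,255,280) for r in range(162,200,3)],'h'))
for n,l in zip("FRL",(F,Rr,L)): print(n,l[0],np.degrees(np.arctan2(l[1][1],l[1][0])),l[2])
d=F[1];n=np.array([-d[1],d[0]]);
if n[1]>0:n=-n
# centre: along d mid of L,R
m=(Rr[0]+L[0])/2; t=np.dot(Rr[0]-L[0],d);print("width",t)
ctr=m+n*(np.dot(F[0]-m,n)+.055);print("shelf",ctr)
print("corners", [ray(C,p,.012)[:2] for p in ((266,156),(390,160.5))])
# prop in hand
c=[(257,296),(396,297),(388.5,391),(261,391)]
z=.2002+.0211
P=np.array([ray(C,p,z)[:2] for p in ((257,273),(396,272),(388.5,391),(261.5,391.5))]);print(P,P.mean(0))
go([*ctr,.2],np.degrees(np.arctan2(d[1],d[0])))
E
python3 -c "
import cv2;im=cv2.imread('pics/w2.png');cv2.imwrite('pics/w2c.png',cv2.resize(im[230:410,220:430],None,fx=3.3,fy=3.3))"
```

```text
F [ 0.487  -0.2487] -6.300456263431784 0.00024913480585481113
R [ 0.5382 -0.2921] -96.20881780140202 0.00048662355330120996
L [ 0.4311 -0.2639] -96.75976140417221 0.00019188673218868883
width 0.10951662719477331
shelf [ 0.4818 -0.3035]
corners [array([ 0.4338, -0.2431]), array([ 0.5421, -0.2552])]
[[ 0.4586 -0.2751]
 [ 0.5077 -0.2784]
 [ 0.5037 -0.3279]
 [ 0.4541 -0.3243]] [ 0.481  -0.3014]
pos [ 0.4817 -0.3004  0.2002] w 0.0484 t 4.88 q7 0.6169516101594121 shift [-0.0031  0.0004  0.0002] turn [ 0.0017 -0.0021  0.0352]
```

View pics/w2c.png

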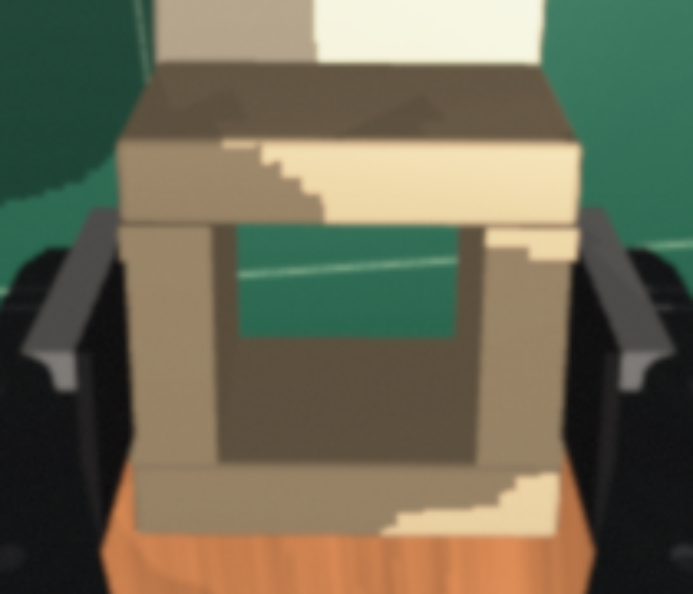

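```bash
python3 - <<'E'
from h import *
go([.4824,-.3025,.0215],-6.1)
E
```

```text
pos [ 0.4817 -0.3004  0.2002] w 0.0484 t 4.88 q7 0.6169516101594121 shift [-0.0024  0.0006  0.1787] turn [ 0.0017 -0.0021  0.0317]
```

>>> servo_tool([
  [[255,-0.002,0.001,0.06,0.002,-0.002,0.032],[255,-0.002,0.001,0.11,0.002,-0.002,0.032],[255,-0.002,0.001,0.15,0.002,-0.002,0.032],[255,-0.002,0.001,0.17,0.002,-0.002,0.032],[255,-0.002,0.001,0.178,0.002,-0.002,0.032],[255,-0.002,0.001,0.178,0.002,-0.002,0.032],[255,-0.002,0.001,0.178,0.002,-0.002,0.032]],
])

```text
t: 5.75
position: [0.4836, -0.3024, 0.0234]
orientation: [0.001, 0.744, 0.668, 0.0]
force: [0.3, -0.2, -0.9]
grip_width: 0.0485
```

```bash
python3 - <<'E'
from h import *
go([.4824,-.3025,.0209],-6.1);print(arm.sense()["force"])
E
```

```text
pos [ 0.4836 -0.3024  0.0234] w 0.0485 t 5.75 q7 0.76585218356684 shift [-0.0003 -0.0012  0.0025] turn [ 0.0015  0.0003 -0.0002]
[ 0.2713 -0.153  -0.9286]
```

>>> servo_tool([
  [[255,0,-0.001,0.002,0,0,0],[255,0,-0.001,0.003,0,0,0],[255,0,-0.001,0.003,0,0,0]],
])

```text
t: 6.12
position: [0.4829, -0.3024, 0.0208]
orientation: [0.001, 0.744, 0.668, 0.001]
force: [0.5, -0.5, 5.6]
grip_width: 0.0487
```

Contact with the shelf. I'll release and rise.

>>> servo_tool([
  [[0,0,0,0,0,0,0],[0,0,0,0,0,0,0],[0,0,0,0,0,0,0],[0,0,0,-0.03,0,0,0],[0,0,0,-0.09,0,0,0],[0,0,0,-0.15,0,0,0],[0,0,0,-0.18,0,0,0],[0,0,0,-0.18,0,0,0]],
])

```text
t: 7.12
position: [0.4835, -0.3027, 0.203]
orientation: [0.003, 0.744, 0.668, 0.002]
force: [-0.4, 0.8, -0.1]
grip_width: 0.0854
```

```bash
python3 look.py w3; python3 - <<'E'
from seg import *
im,C=load("w3")
g=cv2.cvtColor(im,cv2.COLOR_BGR2GRAY)
go([.4725,-.0053,.2],-17.7)
E
```

```text
[ 0.4835 -0.3027  0.203 ] 0.08536697407376134 7.125
pos [ 0.4829 -0.3022  0.2014] w 0.0853 t 7.17 q7 0.5977303098630063 shift [ 0.2941 -0.0419  0.0012] turn [ 0.0039 -0.0002  0.2026]
```

View pics/w3.png

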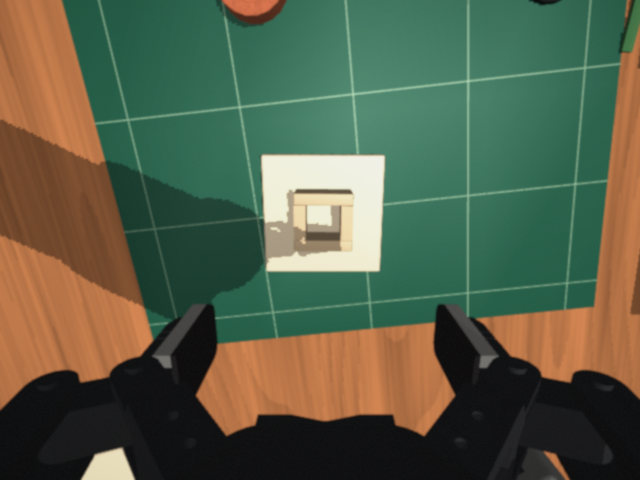

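```bash
python3 -c "
import cv2;im=cv2.imread('pics/w3.png');cv2.imwrite('pics/w3c.png',cv2.resize(im[145:280,250:395],None,fx=4.4,fy=4.4,interpolation=cv2.INTER_NEAREST))"
```

```text
(no output)
```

View pics/w3c.png

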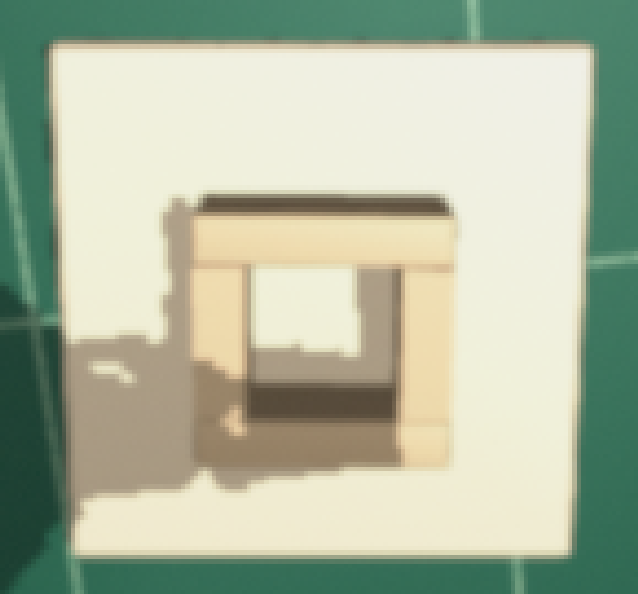

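```bash
python3 - <<'E'
from seg import *
im,C=load("w3")
def f(pts,z):
    P=np.array([ray(C,(250+x/4.4-.4,145+y/4.4-.4),z)[:2] for x,y in pts]);v=P[1]-P[0]+P[2]-P[3];print(P.mean(0),np.degrees(np.arctan2(v[1],v[0])),np.linalg.norm(P-np.roll(P,1,0),axis=1))
f([(50,44),(594,44),(573,555),(72,556)],.012)
f([(191,215),(455,215),(451,467),(195,467)],.042)
E
```

```text
[ 0.4821 -0.3032] -6.13887597880943 [0.1094 0.1092 0.1094 0.11  ]
[ 0.4822 -0.3033] -6.208229531512114 [0.0497 0.0497 0.0497 0.0504]
```

```bash
python3 - <<'E'
from h import *
go([.4725,-.0053,.2],72.3)
E
```

```text
pos [ 0.4829 -0.3022  0.2014] w 0.0853 t 7.17 q7 0.5977303098630063 shift [ 0.2941 -0.0419  0.0012] turn [ 0.0031  0.0028 -1.3682]
```

>>> servo_tool([
  [[0,0.294,-0.042,0.001,0.003,0.003,-1.368],[0,0.294,-0.042,0.001,0.003,0.003,-1.368],[0,0.294,-0.042,0.001,0.003,0.003,-1.368],[0,0.294,-0.042,0.001,0.003,0.003,-1.368],[0,0.294,-0.042,0.001,0.003,0.003,-1.368],[0,0.294,-0.042,0.001,0.003,0.003,-1.368],[0,0.294,-0.042,0.001,0.003,0.003,-1.368],[0,0.294,-0.042,0.001,0.003,0.003,-1.368]],
])

```text
t: 8.18
position: [0.4716, -0.0052, 0.1989]
orientation: [-0.001, 0.152, 0.988, -0.0]
force: [-0.3, -0.3, 0.2]
grip_width: 0.0849
```

>>> servo_tool([
  [[0,0,0,0,0,0,0],[0,0,0,0,0,0,0]],
])

```text
t: 8.43
position: [0.4711, -0.0053, 0.1982]
orientation: [-0.002, 0.152, 0.988, -0.001]
force: [-0.2, 0.1, -0.2]
grip_width: 0.0855
```

```bash
python3 look.py w4;python3 - <<'E'
from h import *
go([.4725,-.0053,.2],72.3)
E
```

```text
[ 0.4711 -0.0053  0.1982] 0.08551883682751282 8.425
pos [ 0.4713 -0.0053  0.1984] w 0.0851 t 8.47 q7 1.2049615275012888 shift [-0.0011  0.0004 -0.0016] turn [-0.0013 -0.0029  0.0028]
```

View pics/w4.png

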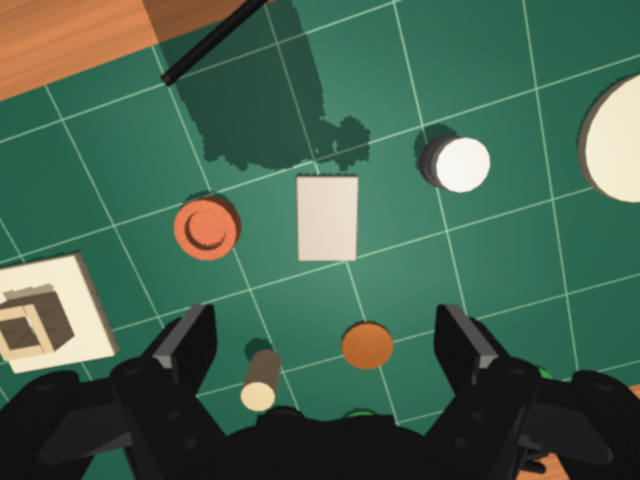

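```bash
python3 - <<'E'
from seg import *
im,C=load("w4");hsv=cv2.cvtColor(im,cv2.COLOR_BGR2HSV);print(hsv[218,328],hsv[228,182],hsv[345,368],hsv[255,210])
c=blob(im,(0,0,150),(30,90,255),(280,165,375,270));print(cv2.boundingRect(c))
print("batt",rect(plane(C,c,.010)))
c=blob(im,(5,150,60),(18,255,255),(330,310,400,380));print("disc",circ(plane(C,c,.005)))
go([.4713,-.0053,.2])
E
```

```text
[ 19  33 230] [  9 159 230] [ 13 184 182] [  9 158 227]
(297, 177, 61, 84)
batt (array([ 0.4735, -0.0056]), (54.872737884521484, 78.00382995605469), 72.45604705810547)
disc (array([ 0.6136, -0.0065]), np.float64(0.02621221489505421), np.float64(0.0004623475775264989))
pos [ 0.4713 -0.0053  0.1984] w 0.0851 t 8.47 q7 1.2049615275012888 shift [ 0.      0.     -0.0016] turn [-0.0013 -0.0029 -0.    ]
```

```bash
python3 - <<'E'
from h import *
go([.4735,-.0056,.001],72.45)
E
```

```text
pos [ 0.4713 -0.0053  0.1984] w 0.0851 t 8.47 q7 1.2049615275012888 shift [-0.0028  0.0007  0.1974] turn [-0.0013 -0.0029  0.0002]
```

>>> servo_tool([
  [[60,-0.003,0.001,0.06,-0.001,-0.003,0],[60,-0.003,0.001,0.12,-0.001,-0.003,0],[60,-0.003,0.001,0.16,-0.001,-0.003,0],[60,-0.003,0.001,0.18,-0.001,-0.003,0],[60,-0.003,0.001,0.18,-0.001,-0.003,0],[60,-0.003,0.001,0.18,-0.001,-0.003,0],[60,-0.003,0.001,0.18,-0.001,-0.003,0]],
])

```text
t: 9.35
position: [0.4746, -0.0052, 0.0194]
orientation: [0.001, 0.152, 0.988, 0.0]
force: [0.4, -0.3, 0.5]
grip_width: 0.0655
```

```bash
python3 look.py w5;python3 - <<'E'
from h import *
go([.4735,-.0056,.001],72.45)
E
```

```text
[ 0.4746 -0.0052  0.0194] 0.06549344483033391 9.35
pos [ 0.4745 -0.0052  0.0193] w 0.0653 t 9.4 q7 1.384516626403609 shift [ 0.0009 -0.0007  0.0183] turn [0.0006 0.0016 0.0003]
```

View pics/w5.png

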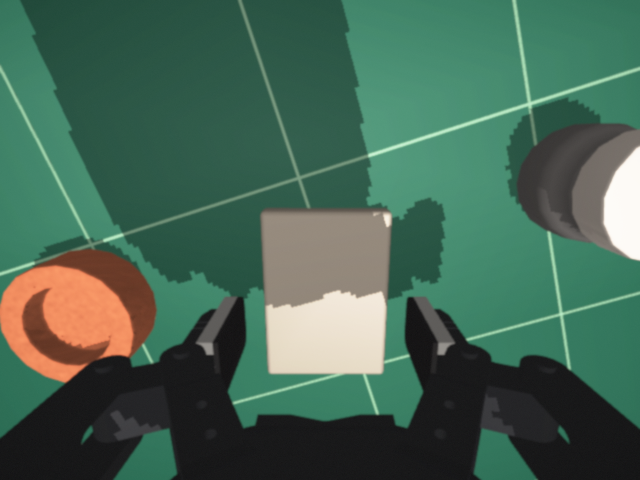

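Jaws straddle the batt with even gaps at (245..265) and (385..405). Going down.

>>> servo_tool([
  [[60,0.001,-0.001,0.01,0,0,0],[60,0.001,-0.001,0.017,0,0,0],[60,0.001,-0.001,0.019,0,0,0],[60,0.001,-0.001,0.019,0,0,0]],
])

```text
t: 9.9
position: [0.4731, -0.0059, 0.0001]
orientation: [0.001, 0.152, 0.988, 0.0]
force: [-0.3, -0.7, -0.5]
grip_width: 0.0652
```

>>> servo_tool([
  [[255,0,0,0,0,0,0],[255,0,0,0,0,0,0],[255,0,0,0,0,0,0],[255,0,0,0,0,0,0]],
])

```text
t: 10.4
position: [0.4733, -0.0059, 0.0007]
orientation: [0.001, 0.153, 0.988, 0.0]
force: [-3.5, 0.3, 16.1]
grip_width: 0.054
```

```bash
python3 look.py w6;python3 - <<'E'
from h import *
go([.4735,-.0056,.001],72.45)
E
```

```text
[ 0.4733 -0.0059  0.0007] 0.053951228535363056 10.4
pos [ 0.4733 -0.0059  0.0007] w 0.0536 t 10.45 q7 1.4038210100042734 shift [-0.0001  0.0004 -0.0003] turn [ 0.0007  0.0014 -0.    ]
```

View pics/w6.png

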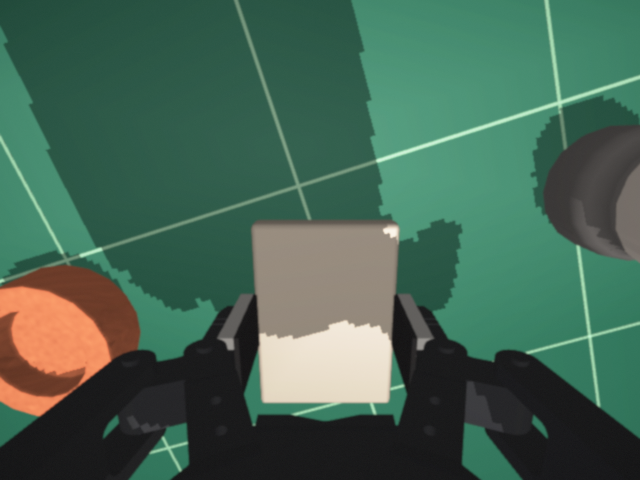

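>>> servo_tool([
  [[255,0,0,-0.005,0,0,0],[255,0,0,-0.03,0,0,0],[255,0,0,-0.08,0,0,0],[255,0,0,-0.14,0,0,0],[255,0,0,-0.2,0,0,0],[255,0,0,-0.2,0,0,0],[255,0,0,-0.2,0,0,0]],
])

```text
t: 11.32
position: [0.4727, -0.0059, 0.2006]
orientation: [0.001, 0.152, 0.988, 0.0]
force: [-0.2, -0.5, -1.8]
grip_width: 0.0538
```

```bash
python3 look.py w7;python3 - <<'E'
from h import *
go([.4829,-.3024,.2],-6.2);print(arm.sense()["force"])
E
```

```text
[ 0.4727 -0.0059  0.2006] 0.05377292558904849 11.325
pos [ 0.4723 -0.0059  0.2   ] w 0.0539 t 11.38 q7 1.213261257112312 shift [-0.0995 -0.2795 -0.0001] turn [0.0005 0.0001 1.3728]
[-0.0554  0.3735 -1.8129]
```

View pics/w7.png

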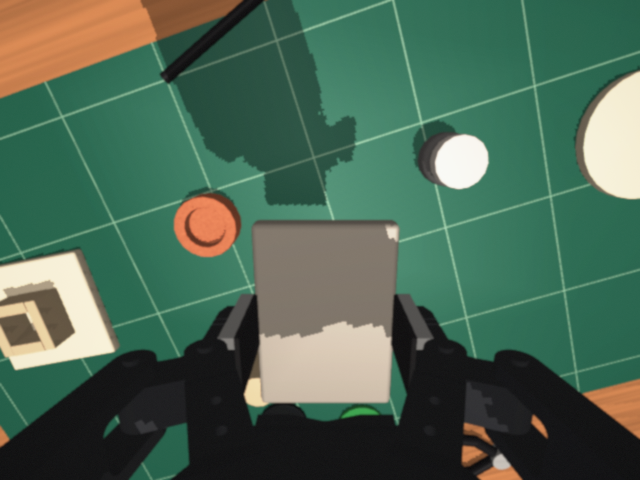

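```bash
python3 - <<'E'
from seg import *
for n in ("w6","w7"):
    im,C=load(n);d=np.load(f"pics/{n}.npz");z=d["position"][2]+.0093
    P=np.array([ray(C,p,z)[:2] for p in ((253.5,224),(398,224),(389.5,402.5),(262,402.5))]);Rt=q2R(d["orientation"]);v=P[1]-P[0]+P[2]-P[3]
    print((Rt.T@np.r_[P.mean(0)-d["position"][:2],0])[:2],np.degrees(np.arctan2(v[1],v[0])),np.linalg.norm(P-np.roll(P,1,0),axis=1))
go([.4829,-.3024,.2],-6.2)
E
```

```text
[ 0.0002 -0.0007] 72.41220370074053 [0.0796 0.054  0.0796 0.0554]
[ 0.0002 -0.0007] 72.40780064788883 [0.0796 0.054  0.0796 0.0554]
pos [ 0.4723 -0.0059  0.2   ] w 0.0539 t 11.38 q7 1.213261257112312 shift [-0.0995 -0.2795 -0.0001] turn [0.0005 0.0001 1.3728]
```

>>> servo_tool([
  [[255,-0.1,-0.281,0,0,0,1.373],[255,-0.1,-0.281,0,0,0,1.373],[255,-0.1,-0.281,0,0,0,1.373],[255,-0.1,-0.281,0,0,0,1.373],[255,-0.1,-0.281,0,0,0,1.373],[255,-0.1,-0.281,0,0,0,1.373],[255,-0.1,-0.281,0,0,0,1.373],[255,-0.1,-0.281,0,0,0,1.373]],
])

```text
t: 12.38
position: [0.4821, -0.304, 0.1982]
orientation: [-0.001, 0.746, 0.666, -0.001]
force: [0.3, -0.5, -1.1]
grip_width: 0.0537
```

>>> servo_tool([
  [[255,0,0,0,0,0,0],[255,0,0,0,0,0,0]],
])

```text
t: 12.62
position: [0.4816, -0.3038, 0.1973]
orientation: [-0.002, 0.745, 0.667, -0.002]
force: [-0.4, -0.4, -1.1]
grip_width: 0.0538
```

```bash
python3 - <<'E'
from h import *
go([.4829,-.3035,.0447],-6.2)
E
```

```text
pos [ 0.4816 -0.3038  0.1973] w 0.0538 t 12.62 q7 0.6611169186301972 shift [0.0005 0.0019 0.1526] turn [-0.0047  0.0003 -0.0035]
```

>>> servo_tool([
  [[255,0,0.002,0.05,-0.004,0,-0.003],[255,0,0.002,0.1,-0.004,0,-0.003],[255,0,0.002,0.135,-0.004,0,-0.003],[255,0,0.002,0.15,-0.004,0,-0.003],[255,0,0.002,0.15,-0.004,0,-0.003],[255,0,0.002,0.15,-0.004,0,-0.003]],
])

```text
t: 13.38
position: [0.4836, -0.3045, 0.0486]
orientation: [0.001, 0.744, 0.668, 0.0]
force: [-0.6, 0.6, -0.4]
grip_width: 0.0535
```

```bash
python3 - <<'E'
from h import *
go([.4829,-.3035,.0427],-6.2);print(arm.sense()["force"])
E
```

```text
pos [ 0.4836 -0.3045  0.0486] w 0.0535 t 13.38 q7 0.8272914567938745 shift [ 0.0009 -0.0008  0.0059] turn [ 0.001   0.0008 -0.0003]
[-0.5522  0.6462 -0.4237]
```

>>> servo_tool([
  [[255,0.001,-0.001,0.003,0.001,0,0],[255,0.001,-0.001,0.005,0.001,0,0],[255,0.001,-0.001,0.006,0.001,0,0],[255,0.001,-0.001,0.006,0.001,0,0]],
])

```text
t: 13.88
position: [0.4829, -0.3033, 0.0428]
orientation: [0.0, 0.744, 0.668, -0.0]
force: [-1.0, 2.0, 4.8]
grip_width: 0.0539
```

```bash
python3 - <<'E'
from h import *
go([.4829,-.3035,.0427],-6.2);print(arm.sense()["force"])
E
```

```text
pos [ 0.4829 -0.3033  0.0428] w 0.0539 t 13.88 q7 0.8323413160322969 shift [-0.0002  0.      0.0001] turn [ 0.0002  0.0005 -0.0001]
[-0.9587  1.9729  4.8099]
```

Batt in contact at the expected height, on target. Release and rise.

>>> servo_tool([
  [[0,0,0,0,0,0,0],[0,0,0,0,0,0,0],[0,0,0,0,0,0,0],[0,0,0,-0.02,0,0,0],[0,0,0,-0.06,0,0,0],[0,0,0,-0.12,0,0,0],[0,0,0,-0.158,0,0,0],[0,0,0,-0.158,0,0,0]],
])

```text
t: 14.88
position: [0.484, -0.3041, 0.2048]
orientation: [0.002, 0.745, 0.668, 0.001]
force: [-0.8, -0.2, 0.1]
grip_width: 0.0852
```

```bash
python3 look.py w8; python3 -c "
import cv2;im=cv2.imread('pics/w8.png');cv2.imwrite('pics/w8c.png',cv2.resize(im[140:290,240:400],None,fx=4,fy=4,interpolation=cv2.INTER_NEAREST))"
```

```text
[ 0.484  -0.3041  0.2048] 0.08523820501922007 14.875
```

View pics/w8c.png

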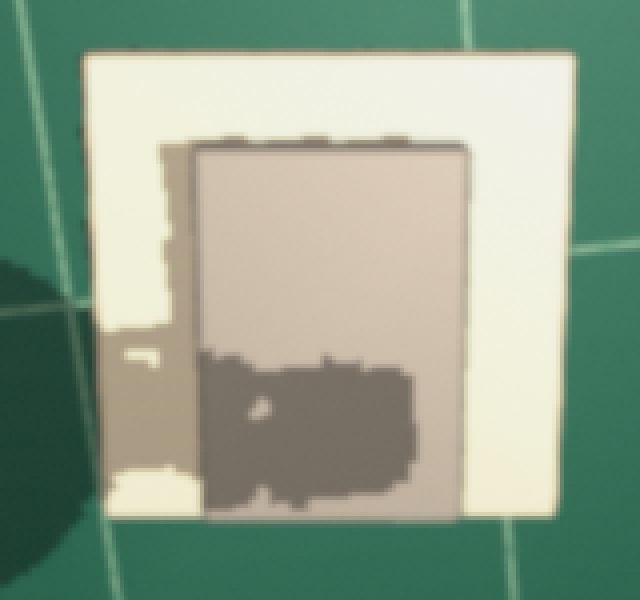

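```bash
python3 - <<'E'
from seg import *
im,C=load("w8")
def f(pts,z):
    P=np.array([ray(C,(240+x/4-.4,140+y/4-.4),z)[:2] for x,y in pts]);v=P[1]-P[0]+P[2]-P[3];print(P.mean(0),np.degrees(np.arctan2(v[1],v[0])),np.linalg.norm(P-np.roll(P,1,0),axis=1))
f([(84,54),(576,54),(559,517),(105,517)],.012)
f([(195,150),(468,150),(463,520),(203,520)],.052)
go([.4466,-.110,.2],-6.2)
E
```

```text
[ 0.4822 -0.3033] -6.320945340718838 [0.1091 0.1091 0.1093 0.1101]
[ 0.4823 -0.3047] -6.333113817739026 [0.0783 0.0543 0.0783 0.0556]
pos [ 0.4834 -0.3035  0.2029] w 0.0853 t 14.93 q7 0.6653706635979713 shift [ 0.1883 -0.0575  0.0026] turn [ 0.0034  0.0005 -0.0003]
```

>>> servo_tool([
  [[0,0.062,-0.019,0,0.003,0,0],[0,0.124,-0.038,0,0.003,0,0],[0,0.188,-0.057,0.003,0.003,0,0],[0,0.188,-0.057,0.003,0.003,0,0],[0,0.188,-0.057,0.003,0.003,0,0],[0,0.188,-0.057,0.003,0.003,0,0]],
])

```text
t: 15.68
position: [0.4471, -0.1118, 0.1996]
orientation: [0.0, 0.745, 0.667, -0.0]
force: [-0.7, -0.8, 1.0]
grip_width: 0.0851
```

```bash
python3 look.py w9
```

```text
[ 0.4471 -0.1118  0.1996] 0.08512497772912817 15.675
```

View pics/w9.png

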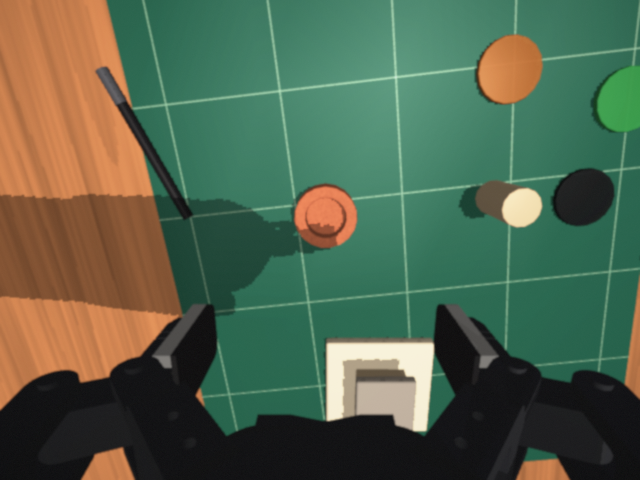

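```bash
cat > mould.py <<'E'
from seg import *
import sys
n=sys.argv[1];z=float(sys.argv[2]);box=tuple(map(int,sys.argv[3].split(',')))
im,C=load(n)
c=blob(im,(3,110,int(sys.argv[4])),(16,255,255),box);h=cv2.convexHull(c)
print(cv2.boundingRect(c));print(circ(plane(C,h,z)), circ(plane(C,c,z)))
v=im.copy();cv2.drawContours(v,[h],-1,(255,0,0),1);x0,y0,x1,y1=box
cv2.imwrite(f"pics/{n}c.png",cv2.resize(v[y0:y1,x0:x1],None,fx=5,fy=5,interpolation=cv2.INTER_NEAREST))
E
python3 mould.py w9 .024 275,170,375,265 90
python3 -c "from h import *; go([.4466,-.11,.2],-6.2)"
```

```text
(294, 184, 63, 64)
(array([ 0.4469, -0.1103]), np.float64(0.02804319452581133), np.float64(0.0003524029996566589)) (array([ 0.4469, -0.1103]), np.float64(0.02769322938879338), np.float64(0.0004427552031176493))
pos [ 0.447  -0.1119  0.1996] w 0.0852 t 15.72 q7 0.14644864813329828 shift [ 0.0018 -0.0006 -0.0004] turn [ 0.0002  0.0012 -0.0027]
```

View pics/w9c.png

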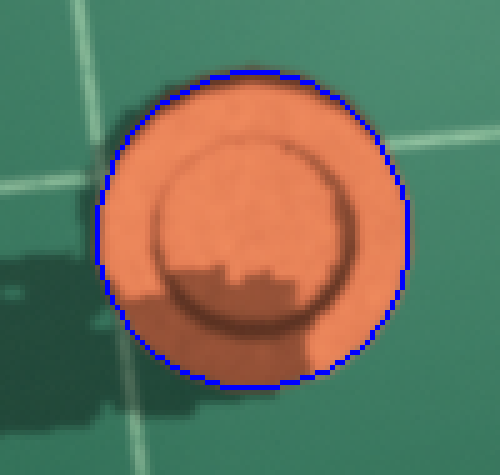

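```bash
python3 -c "from h import *; go([.4474,-.1105,.005],-6.2)"
```

```text
pos [ 0.447  -0.1119  0.1996] w 0.0852 t 15.72 q7 0.14644864813329828 shift [0.0017 0.0002 0.1946] turn [ 0.0002  0.0012 -0.0027]
```

>>> servo_tool([
  [[0,0.002,0,0.06,0,0.001,0],[0,0.002,0,0.12,0,0.001,0],[0,0.002,0,0.165,0,0.001,0],[0,0.002,0,0.185,0,0.001,0],[0,0.002,0,0.195,0,0.001,0],[0,0.002,0,0.195,0,0.001,0],[0,0.002,0,0.195,0,0.001,0]],
])

```text
t: 16.6
position: [0.4479, -0.1105, 0.0054]
orientation: [0.001, 0.745, 0.667, 0.0]
force: [-0.6, 0.2, 0.8]
grip_width: 0.0852
```

```bash
python3 -c "from h import *; go([.4474,-.1105,.005],-6.2)"
```

```text
pos [ 0.4479 -0.1105  0.0054] w 0.0852 t 16.6 q7 0.5662793192743901 shift [-0.0001 -0.0005  0.0004] turn [ 0.0016  0.0001 -0.003 ]
```

>>> servo_tool([
  [[255,0,-0.001,0,0.001,0,0],[255,0,-0.001,0,0.001,0,0],[255,0,-0.001,0,0.001,0,0],[255,0,-0.001,0,0.001,0,0],[255,0,-0.001,0,0.001,0,0],[255,0,-0.001,0,0.001,0,0],[255,0,-0.001,0,0.001,0,0]],
])

```text
t: 17.48
position: [0.4474, -0.1102, 0.0065]
orientation: [0.0, 0.745, 0.667, 0.001]
force: [-6.5, 2.1, 30.0]
grip_width: 0.0544
```

```bash
python3 -c "from h import *; go([.4823,-.304,.2],-6.2); print(arm.sense()['force'])"
```

```text
pos [ 0.4474 -0.1102  0.0065] w 0.0544 t 17.48 q7 0.5659836785306047 shift [-0.1885  0.0566 -0.1936] turn [ 0.0018 -0.0011 -0.003 ]
[-6.5268  2.0626 30.0046]
```

>>> servo_tool([
  [[255,0,0,-0.01,0.001,0,0],[255,0,0,-0.05,0.001,0,0],[255,0,0,-0.11,0.001,0,0],[255,0,0,-0.16,0.001,0,0],[255,0,0,-0.194,0.001,0,0],[255,0,0,-0.194,0.001,0,0],[255,0,0,-0.194,0.001,0,0]],
])

```text
t: 18.35
position: [0.4467, -0.1099, 0.2001]
orientation: [-0.0, 0.745, 0.667, 0.001]
force: [-0.5, -0.1, -0.8]
grip_width: 0.0542
```

```bash
python3 look.py w10;python3 -c "from h import *; go([.4823,-.304,.2],-6.2); print(arm.sense()['force'])"
```

```text
[ 0.4467 -0.1099  0.2001] 0.05419787615163089 18.35
pos [ 0.4464 -0.1101  0.1998] w 0.0539 t 18.4 q7 0.16952560134697645 shift [-0.1887  0.0571 -0.0004] turn [-0.0002 -0.0011 -0.0027]
[-0.2952 -0.7811 -0.9546]
```

View pics/w10.png

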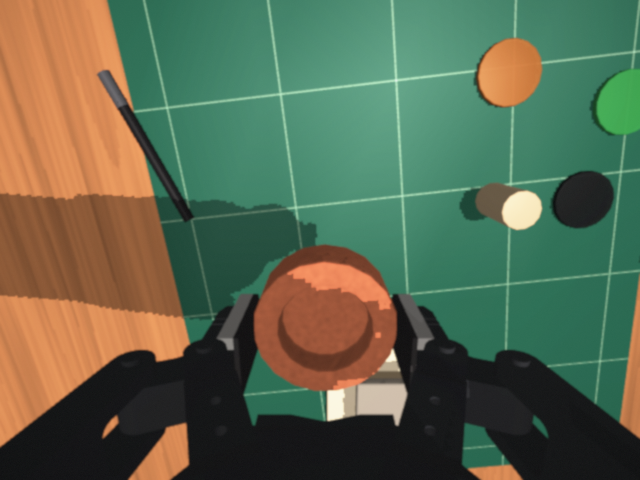

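```bash
python3 - <<'E'
from seg import *
im,C=load("w10");d=np.load("pics/w10.npz");Rt=q2R(d["orientation"]);z=d["position"][2]+.0175
for p in ((325,389.5),(254,325),(397,325),(325,262)):
    print((Rt.T@(ray(C,p,z)-d["position"]))[:2])
go([.4830,-.304,.2],-6.2)
E
python3 -c "
import cv2;im=cv2.imread('pics/w10.png');cv2.imwrite('pics/w10c.png',cv2.resize(im[235:400,235:415],None,fx=4,fy=4))"
```

```text
[-0.0278 -0.0007]
[ 0.0011 -0.0277]
[0.001  0.0267]
[ 0.0264 -0.0007]
pos [ 0.4464 -0.1101  0.1998] w 0.0539 t 18.4 q7 0.16952560134697645 shift [-0.1886  0.0578 -0.0004] turn [-0.0002 -0.0011 -0.0027]
```

View pics/w10c.png

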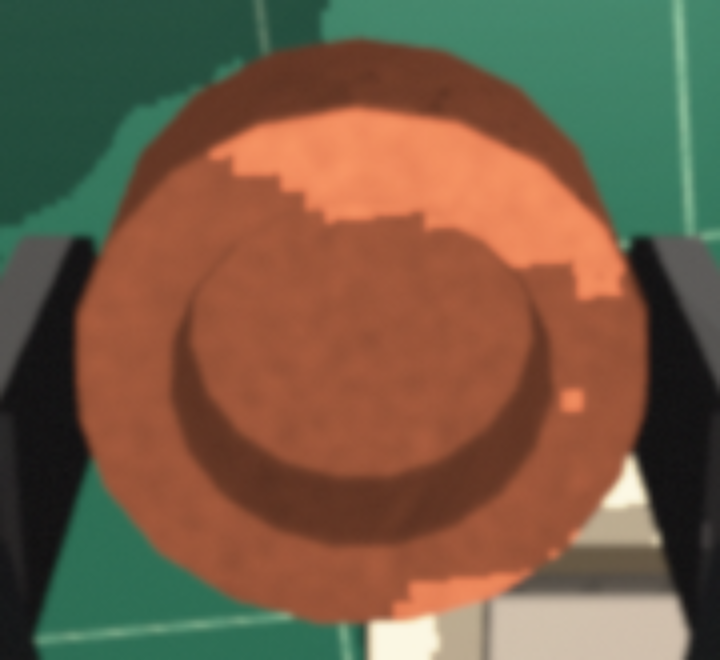

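>>> servo_tool([
  [[255,-0.06,0.018,0,0,-0.001,-0.003],[255,-0.12,0.037,0,0,-0.001,-0.003],[255,-0.188,0.058,0,0,-0.001,-0.003],[255,-0.188,0.058,0,0,-0.001,-0.003],[255,-0.188,0.058,0,0,-0.001,-0.003],[255,-0.188,0.058,0.04,0,-0.001,-0.003],[255,-0.188,0.058,0.09,0,-0.001,-0.003],[255,-0.188,0.058,0.12,0,-0.001,-0.003]],
])

```text
t: 19.4
position: [0.4826, -0.3004, 0.0771]
orientation: [-0.002, 0.743, 0.669, -0.0]
force: [0.3, 0.0, -0.5]
grip_width: 0.054
```

```bash
python3 -c "from h import *; go([.4830,-.3036,.0605],-6.2); print(arm.sense()['force'])"
```

```text
pos [ 0.4826 -0.3004  0.0771] w 0.054 t 19.4 q7 0.8515676762005301 shift [-0.0032  0.0007  0.0166] turn [-0.0028 -0.0016  0.0027]
[ 0.3134  0.0159 -0.5142]
```

>>> servo_tool([
  [[255,-0.003,0.001,0,-0.003,-0.002,0.003],[255,-0.003,0.001,0,-0.003,-0.002,0.003],[255,-0.003,0.001,0.01,-0.003,-0.002,0.003],[255,-0.003,0.001,0.015,-0.003,-0.002,0.003],[255,-0.003,0.001,0.015,-0.003,-0.002,0.003]],
])

```text
t: 20.02
position: [0.4832, -0.3033, 0.062]
orientation: [0.0, 0.744, 0.668, -0.0]
force: [-0.5, 0.6, -0.3]
grip_width: 0.0545
```

```bash
python3 -c "from h import *; go([.4830,-.3036,.0585],-6.2); print(arm.sense()['force'])"
```

```text
pos [ 0.4832 -0.3033  0.062 ] w 0.0545 t 20.02 q7 0.8702319579403129 shift [-0.0003 -0.0002  0.0035] turn [-0.      0.0002 -0.0003]
[-0.4579  0.6057 -0.3206]
```

>>> servo_tool([
  [[255,0,0,0.001,0,0,0],[255,0,0,0.002,0,0,0],[255,0,0,0.003,0,0,0],[255,0,0,0.004,0,0,0],[255,0,0,0.004,0,0,0]],
])

```text
t: 20.65
position: [0.4833, -0.3034, 0.0587]
orientation: [0.0, 0.744, 0.668, 0.0]
force: [-4.3, 4.6, 18.2]
grip_width: 0.0544
```

```bash
python3 -c "from h import *; go([.4830,-.3036,.0585],-6.2); print(arm.sense()['force'])"
```

```text
pos [ 0.4833 -0.3034  0.0587] w 0.0544 t 20.65 q7 0.8748130284819896 shift [-0.0002 -0.0003  0.0002] turn [ 0.0005 -0.0004 -0.0006]
[-4.2724  4.5863 18.2365]
```

>>> servo_tool([
  [[255,0,0,0,0,0,0],[0,0,0,0,0,0,0],[0,0,0,0,0,0,0],[0,0,0,0,0,0,0],[0,0,0,-0.03,0,0,0],[0,0,0,-0.08,0,0,0],[0,0,0,-0.142,0,0,0],[0,0,0,-0.142,0,0,0]],
])

```text
t: 21.65
position: [0.4848, -0.3047, 0.2046]
orientation: [0.003, 0.744, 0.668, 0.002]
force: [0.7, 1.0, -0.5]
grip_width: 0.0857
```

```bash
python3 look.py w11;python3 mould.py w11 .076 275,150,385,285 90
python3 -c "from h import *; go([.6138,-.0064,.2],-6.2)"; python3 -c "
import cv2;im=cv2.imread('pics/w11.png');cv2.imwrite('pics/w11d.png',cv2.resize(im[140:300,240:400],None,fx=4,fy=4,interpolation=cv2.INTER_NEAREST))"
```

```text
[ 0.4848 -0.3047  0.2046] 0.08568403812946986 21.65
(286, 193, 72, 72)
(array([ 0.4825, -0.3031]), np.float64(0.027753486602321794), np.float64(0.00047263869485958377)) (array([ 0.4825, -0.3032]), np.float64(0.027411657170786086), np.float64(0.0005234544009391168))
pos [ 0.4841 -0.3037  0.2023] w 0.0851 t 21.7 q7 0.720976798088328 shift [0.3096 0.0968 0.0028] turn [ 0.0039 -0.0003 -0.    ]
```

View pics/w11d.png

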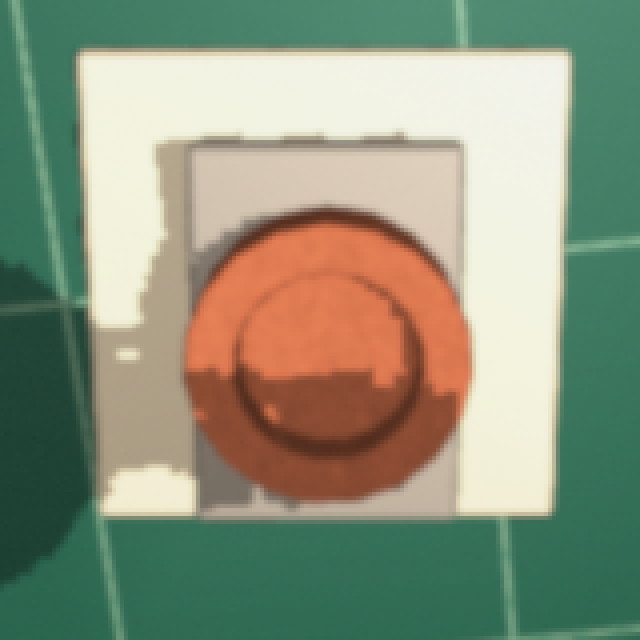

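>>> servo_tool([
  [[0,0.31,0.097,0.003,0.004,0,0],[0,0.31,0.097,0.003,0.004,0,0],[0,0.31,0.097,0.003,0.004,0,0],[0,0.31,0.097,0.003,0.004,0,0],[0,0.31,0.097,0.003,0.004,0,0],[0,0.31,0.097,0.003,0.004,0,0],[50,0.31,0.097,0.003,0.004,0,0],[50,0.31,0.097,0.003,0.004,0,0]],
])

```text
t: 22.7
position: [0.6133, -0.0079, 0.1994]
orientation: [-0.0, 0.745, 0.667, -0.0]
force: [-0.3, 0.4, -0.1]
grip_width: 0.0689
```

```bash
python3 look.py w12;python3 - <<'E'
from seg import *
im,C=load("w12")
c=blob(im,(5,150,60),(18,255,255),(250,150,400,290));print(cv2.boundingRect(c))
for z in (.005,.006): print("disc",circ(plane(C,c,z)),circ(plane(C,cv2.convexHull(c),z)))
go([.6138,-.0064,.2],-6.2)
E
```

```text
[ 0.6133 -0.0079  0.1994] 0.06887276579580136 22.7
(298, 185, 57, 55)
disc (array([ 0.6135, -0.0065]), np.float64(0.025905987695984668), np.float64(0.0002985313989202362)) (array([ 0.6135, -0.0066]), np.float64(0.026273170924520764), np.float64(0.00016381236231251676))
disc (array([ 0.6135, -0.0063]), np.float64(0.02582932430508882), np.float64(0.0002976479572387387)) (array([ 0.6135, -0.0064]), np.float64(0.02619542093110455), np.float64(0.00016332759364385248))
pos [ 0.6134 -0.0079  0.1996] w 0.0686 t 22.75 q7 0.19712305455406584 shift [ 0.0016  0.0003 -0.0004] turn [-0.0005 -0.     -0.0026]
```

View pics/w12.png

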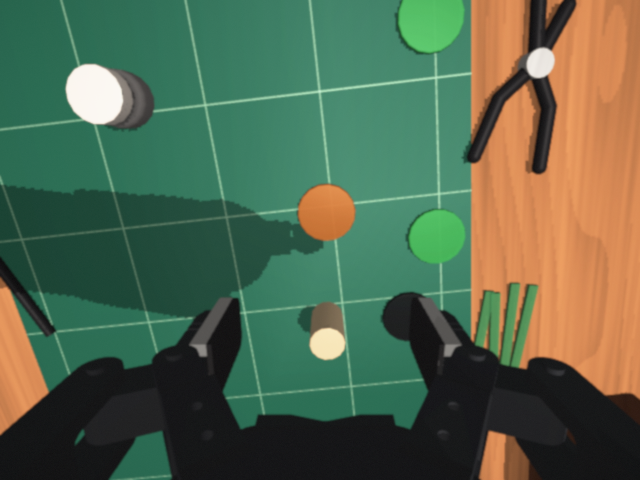

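```bash
python3 -c "from h import *; go([.6142,-.0066,.02],-6.2)"
```

```text
pos [ 0.6134 -0.0079  0.1996] w 0.0686 t 22.75 q7 0.19712305455406584 shift [0.0014 0.0008 0.1796] turn [-0.0005 -0.     -0.0026]
```

>>> servo_tool([
  [[70,0.001,0.001,0.06,0,0,-0.002],[70,0.001,0.001,0.12,0,0,-0.002],[70,0.001,0.001,0.16,0,0,-0.002],[70,0.001,0.001,0.18,0,0,-0.002],[70,0.001,0.001,0.18,0,0,-0.002],[70,0.001,0.001,0.18,0,0,-0.002],[70,0.001,0.001,0.18,0,0,-0.002]],
])

```text
t: 23.62
position: [0.6153, -0.0069, 0.0211]
orientation: [0.0, 0.744, 0.668, 0.001]
force: [0.6, 0.8, 0.4]
grip_width: 0.0618
```

```bash
python3 look.py w13; python3 -c "from h import *; go([.6142,-.0066,.001],-6.2)"
```

```text
[ 0.6153 -0.0069  0.0211] 0.06183716895422135 23.625
pos [ 0.6151 -0.0068  0.0209] w 0.062 t 23.68 q7 0.3588217510501862 shift [ 0.0001 -0.001   0.0199] turn [ 0.0013 -0.0007 -0.0003]
```

View pics/w13.png

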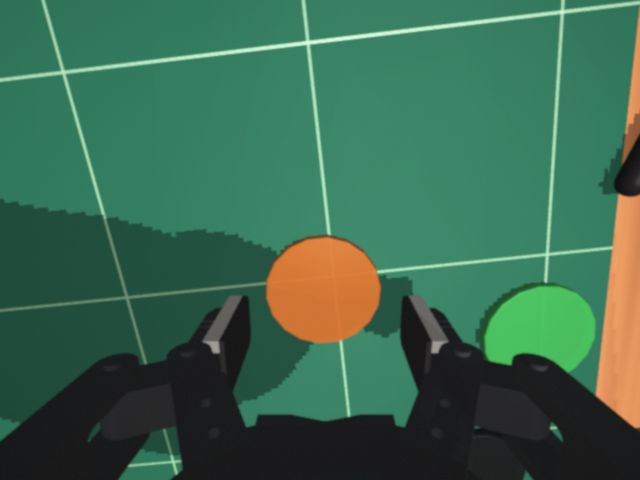

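>>> servo_tool([
  [[70,0,-0.001,0.01,0.001,0,0],[70,0,-0.001,0.017,0.001,0,0],[70,0,-0.001,0.021,0.001,0,0],[70,0,-0.001,0.022,0.001,0,0],[70,0,-0.001,0.022,0.001,0,0]],
])

```text
t: 24.3
position: [0.6142, -0.0068, -0.0011]
orientation: [-0.0, 0.744, 0.668, 0.0]
force: [0.0, 0.5, 0.4]
grip_width: 0.0619
```

```bash
python3 look.py w14; python3 -c "from h import *; go([.6142,-.0066,-.002],-6.2)";python3 -c "
import cv2;im=cv2.imread('pics/w14.png');cv2.imwrite('pics/w14c.png',cv2.resize(im[230:410,220:430],None,fx=3.6,fy=3.3))"
```

```text
[ 0.6142 -0.0068 -0.0011] 0.061903156159497034 24.3
pos [ 0.6142 -0.0068 -0.001 ] w 0.0618 t 24.35 q7 0.3786047314929948 shift [ 0.0002 -0.0001  0.001 ] turn [ 0.0004 -0.0006 -0.0004]
```

View pics/w14c.png

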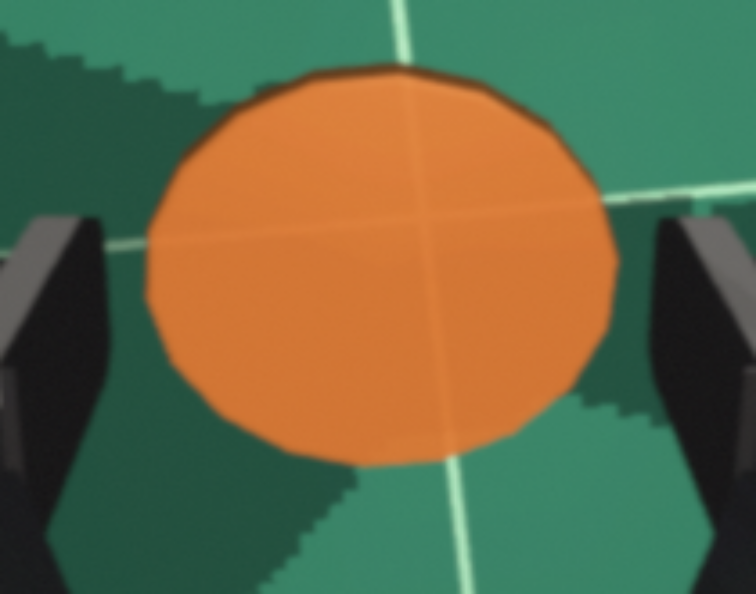

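>>> servo_tool([
  [[70,0,0,0.001,0,0,0],[255,0,0,0.001,0,0,0],[255,0,0,0.001,0,0,0],[255,0,0,0.001,0,0,0],[255,0,0,0.001,0,0,0],[255,0,0,0.001,0,0,0]],
])

```text
t: 25.1
position: [0.6144, -0.0067, -0.0013]
orientation: [-0.0, 0.744, 0.668, 0.001]
force: [-3.9, 0.9, 13.5]
grip_width: 0.0509
```

```bash
python3 look.py w15; python3 -c "from h import *; go([.6142,-.0066,-.002],-6.2);print(arm.sense()['force'])";python3 -c "
import cv2;im=cv2.imread('pics/w15.png');cv2.imwrite('pics/w15c.png',cv2.resize(im[230:410,220:430],None,fx=3.6,fy=3.3))"
```

```text
[ 0.6144 -0.0067 -0.0013] 0.05085071273291476 25.1
pos [ 0.6144 -0.0068 -0.0013] w 0.0505 t 25.15 q7 0.37954023474606174 shift [ 0.0001 -0.0002  0.0007] turn [ 0.0007 -0.0013 -0.0005]
[-4.3556  0.7333 13.5492]
```

View pics/w15c.png

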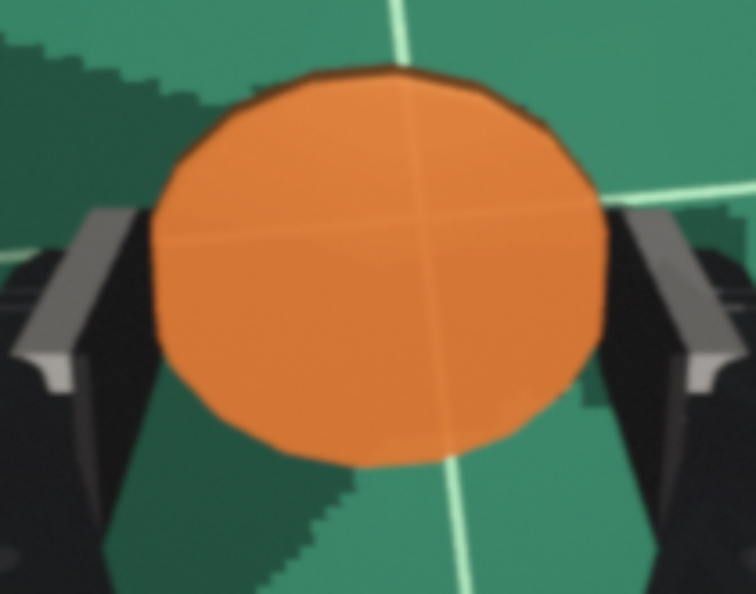

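>>> servo_tool([
  [[255,0,0,-0.003,0.001,-0.001,0],[255,0,0,-0.015,0.001,-0.001,0],[255,0,0,-0.05,0.001,-0.001,0],[255,0,0,-0.11,0.001,-0.001,0],[255,0,0,-0.16,0.001,-0.001,0],[255,0,0,-0.2,0.001,-0.001,0],[255,0,0,-0.2,0.001,-0.001,0],[255,0,0,-0.2,0.001,-0.001,0]],
])

```text
t: 26.15
position: [0.6139, -0.0067, 0.1986]
orientation: [-0.0, 0.744, 0.668, 0.0]
force: [0.2, 0.7, -1.2]
grip_width: 0.0503
```

```bash
python3 look.py w16;python3 - <<'E'
from seg import *
for n in ("w15","w16"):
    im,C=load(n);d=np.load(f"pics/{n}.npz");Rt=q2R(d["orientation"]);z=d["position"][2]+.0073
    c=blob(im,(5,150,90),(18,255,255),(240,230,410,400));print(cv2.boundingRect(c))
    P,r,s=circ(plane(C,cv2.convexHull(c),z));print((Rt.T@np.r_[P-d["position"][:2],0])[:2],r,s)
    P=plane(C,c,z);Q=(np.c_[P-d["position"][:2],0*P[:,0]]@Rt)[:,:2];print(Q.min(0),Q.max(0))
go([.4832,-.3035,.2],-6.2);print(arm.sense()['force'])
E
```

```text
[ 0.6139 -0.0067  0.1986] 0.05031362910459248 26.15
(262, 251, 127, 120)
[ 0.0006 -0.0009] 0.026779999702837294 0.00028159674833616713
[-0.026  -0.0265] [0.0273 0.025 ]
(262, 250, 127, 121)
[ 0.0007 -0.0008] 0.026614844267809756 0.00031111851297686616
[-0.026  -0.0262] [0.0278 0.0248]
pos [ 0.6137 -0.0068  0.198 ] w 0.0502 t 26.2 q7 0.20245102197040193 shift [-0.3091 -0.0976 -0.0019] turn [-0.0014 -0.0002 -0.0003]
[1.0257 0.6732 0.3672]
```

View pics/w16.png

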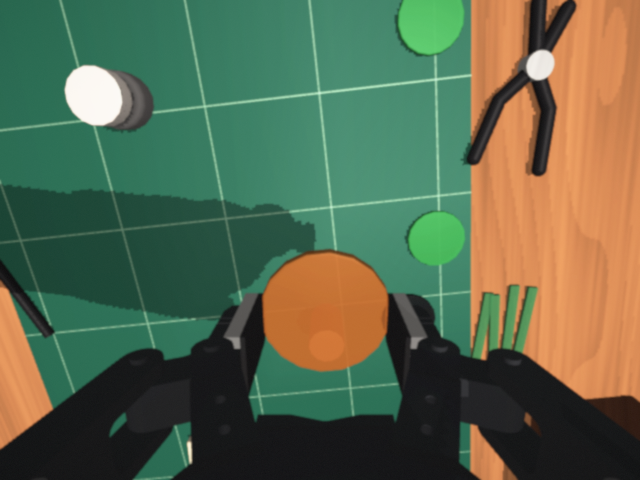

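>>> servo_tool([
  [[255,-0.06,-0.019,-0.002,-0.001,0,0],[255,-0.12,-0.038,-0.002,-0.001,0,0],[255,-0.18,-0.057,-0.002,-0.001,0,0],[255,-0.24,-0.076,-0.002,-0.001,0,0],[255,-0.31,-0.098,-0.002,-0.001,0,0],[255,-0.31,-0.098,-0.002,-0.001,0,0],[255,-0.31,-0.098,-0.002,-0.001,0,0],[255,-0.31,-0.098,-0.002,-0.001,0,0]],
])

```text
t: 27.2
position: [0.4833, -0.3029, 0.1995]
orientation: [-0.001, 0.744, 0.668, -0.0]
force: [-0.1, 0.1, -0.7]
grip_width: 0.05
```

```bash
python3 -c "from h import *; go([.4833,-.304,.0797],-6.2); print(arm.sense()['force'])"
```

```text
pos [ 0.4833 -0.3029  0.1995] w 0.05 t 27.2 q7 0.725244222428493 shift [-0.0012  0.0003  0.1198] turn [-0.0015 -0.0007  0.0014]
[-0.1007  0.1391 -0.7153]
```

>>> servo_tool([
  [[255,-0.001,0,0.04,-0.001,-0.001,0.001],[255,-0.001,0,0.08,-0.001,-0.001,0.001],[255,-0.001,0,0.105,-0.001,-0.001,0.001],[255,-0.001,0,0.117,-0.001,-0.001,0.001],[255,-0.001,0,0.117,-0.001,-0.001,0.001],[255,-0.001,0,0.117,-0.001,-0.001,0.001]],
])

```text
t: 27.95
position: [0.4838, -0.3037, 0.0834]
orientation: [0.001, 0.744, 0.668, 0.0]
force: [-0.0, -0.1, -0.1]
grip_width: 0.05
```

```bash
python3 look.py w17;python3 -c "from h import *; go([.4833,-.304,.0747],-6.2); print(arm.sense()['force'])";python3 -c "
import cv2;im=cv2.imread('pics/w17.png');cv2.imwrite('pics/w17c.png',cv2.resize(im[210:410,200:450],None,fx=3,fy=3))"
```

```text
[ 0.4838 -0.3037  0.0834] 0.05001232741874399 27.95
pos [ 0.4838 -0.3038  0.0834] w 0.0504 t 28.0 q7 0.8545903675885074 shift [-0.0003 -0.0004  0.0087] turn [0.0011 0.0005 0.0009]
[ 0.2258 -1.3795 -0.1495]
```

View pics/w17c.png

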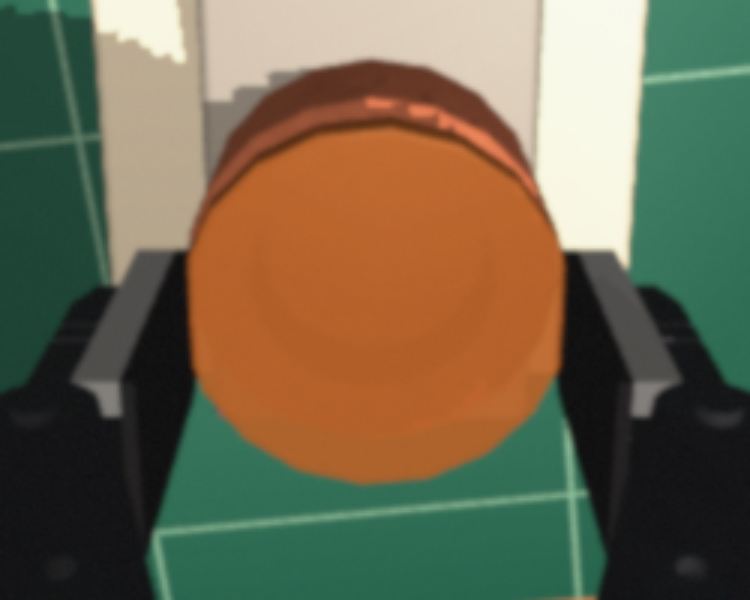

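>>> servo_tool([
  [[255,0,0,0.003,0.001,0,0.001],[255,0,0,0.005,0.001,0,0.001],[255,0,0,0.006,0.001,0,0.001],[255,0,0,0.007,0.001,0,0.001],[255,0,0,0.007,0.001,0,0.001]],
])

```text
t: 28.62
position: [0.4837, -0.3038, 0.0764]
orientation: [0.0, 0.744, 0.668, -0.0]
force: [0.1, 0.4, -0.8]
grip_width: 0.0501
```

```bash
python3 -c "from h import *; go([.4833,-.304,.0747],-6.2); print(arm.sense()['force'])"
```

```text
pos [ 0.4837 -0.3038  0.0764] w 0.0501 t 28.62 q7 0.8608686312571562 shift [-0.0002 -0.0004  0.0017] turn [-0.0001  0.0006 -0.0002]
[ 0.076   0.4392 -0.8062]
```

>>> servo_tool([
  [[255,0,-0.0005,0.001,0,0,0],[255,0,-0.0005,0.0015,0,0,0],[255,0,-0.0005,0.0015,0,0,0]],
])

```text
t: 29.0
position: [0.4831, -0.3038, 0.0749]
orientation: [0.0, 0.744, 0.668, -0.0]
force: [-0.0, -0.3, 0.9]
grip_width: 0.0502
```

```bash
python3 -c "from h import *; go([.4833,-.304,.0747],-6.2); print(arm.sense()['force'])"
```

```text
pos [ 0.4831 -0.3038  0.0749] w 0.0502 t 29.0 q7 0.8629607467200802 shift [-0.0001  0.0002  0.0002] turn [-0.0001  0.0005 -0.0003]
[-0.0336 -0.3129  0.8562]
```

>>> servo_tool([
  [[255,0,0,0.0005,0,0,0],[255,0,0,0.0005,0,0,0]],
])

```text
t: 29.25
position: [0.4832, -0.3039, 0.0748]
orientation: [0.0, 0.744, 0.668, -0.0]
force: [-2.6, 2.1, 9.8]
grip_width: 0.0505
```

>>> servo_tool([
  [[90,0,0,0,0,0,0],[60,0,0,0,0,0,0],[0,0,0,0,0,0,0],[0,0,0,0,0,0,0],[0,0,0,-0.02,0,0,0],[0,0,0,-0.06,0,0,0],[0,0,0,-0.125,0,0,0],[0,0,0,-0.125,0,0,0]],
])

```text
t: 30.25
position: [0.4846, -0.3054, 0.2047]
orientation: [0.003, 0.745, 0.667, 0.002]
force: [1.1, -0.5, -0.6]
grip_width: 0.0853
```

```bash
python3 look.py w18;python3 - <<'E'
from seg import *
im,C=load("w18")
c=blob(im,(5,150,90),(18,255,255),(250,150,410,300));print(cv2.boundingRect(c))
print(circ(plane(C,cv2.convexHull(c),.082)))
for n in("top","scene"): cv2.imwrite(f"pics/{n}9.png",viewer.capture(n)[:,:,::-1])
s=cv2.imread("pics/scene9.png");cv2.imwrite("pics/scene9c.png",cv2.resize(s[200:400,80:330],None,fx=3,fy=3))
cv2.imwrite("pics/w18c.png",cv2.resize(im[140:310,230:420],None,fx=3.5,fy=3.5))
E
```

```text
[ 0.4846 -0.3054  0.2047] 0.0852930426268464 30.25
(287, 192, 70, 73)
(array([ 0.4827, -0.3021]), np.float64(0.026788644895333964), np.float64(0.0005660911919657142))
```

View pics/w18c.png

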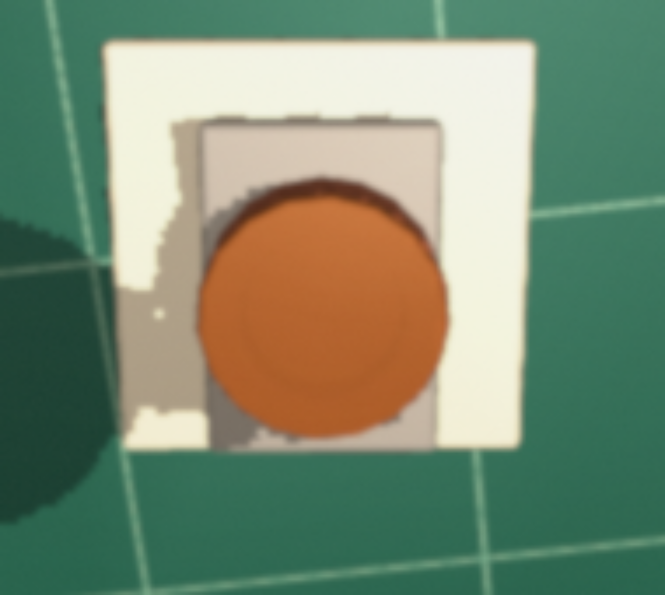

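View pics/scene9c.png

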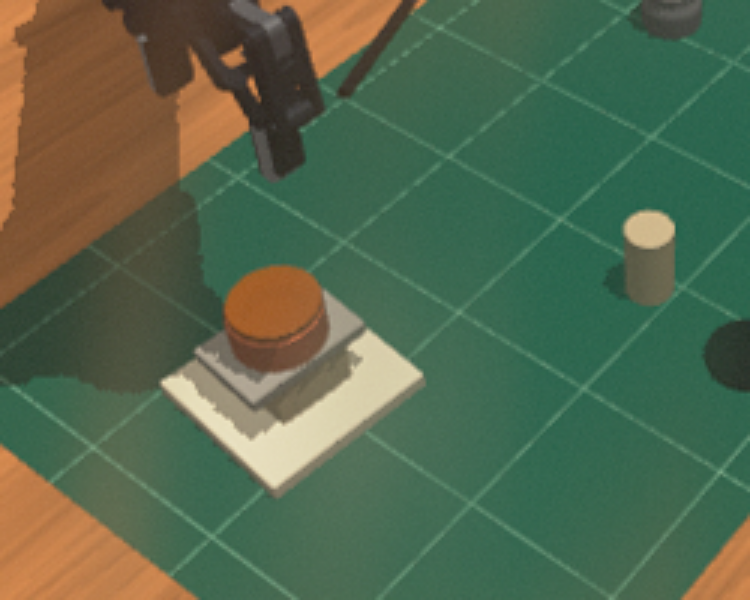

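View pics/top9.png

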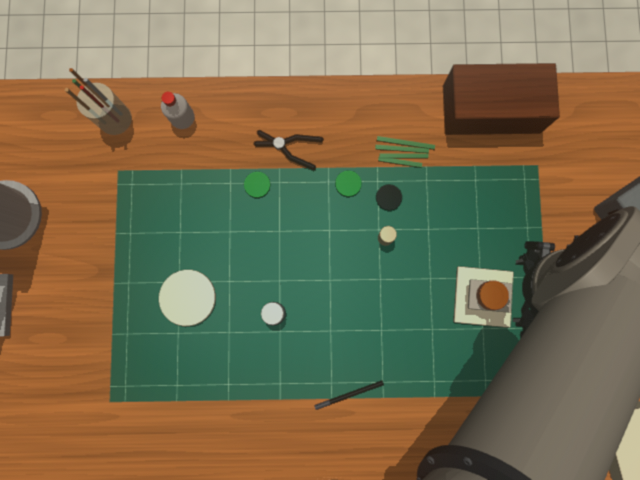

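```bash
python3 - <<'E'
from seg import *
C=cam("top");im=cv2.imread("pics/top9.png")
c=blob(im,(5,150,60),(18,255,255),(460,260,520,330));print("disc top",circ(plane(C,cv2.convexHull(c),.082)))
cv2.imwrite("pics/t9c.png",cv2.resize(im[255:340,440:530],None,fx=7,fy=7,interpolation=cv2.INTER_CUBIC))
im,C=load("w18")
# disc edges on wrist crop: left 198,right 449,top 197,bottom 437 (x3.5)
for p in ((198,318),(449,318),(325,197),(325,437)): print(ray(C,(230+p[0]/3.5-.4,140+p[1]/3.5-.4),.082)[:2])
E
```

```text
disc top (array([ 0.4817, -0.3014]), np.float64(0.02658218320423934), np.float64(0.0004450417322594651))
[ 0.4563 -0.2999]
[ 0.5094 -0.3058]
[ 0.486  -0.2772]
[ 0.4801 -0.3296]
```

View pics/t9c.png

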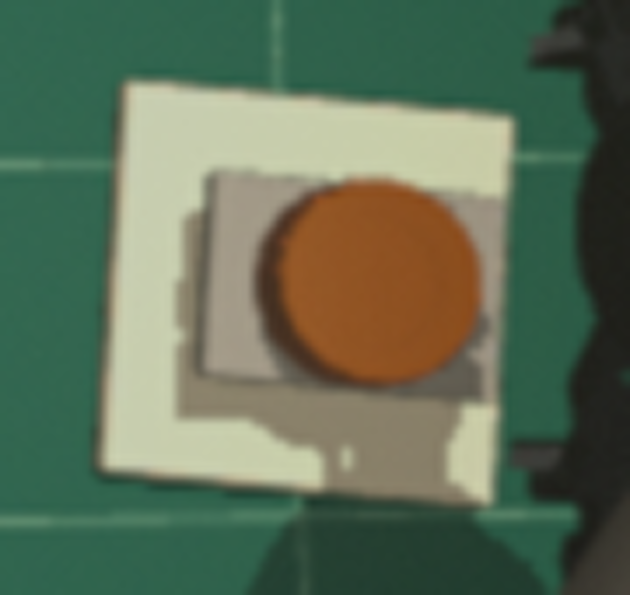

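```bash
python3 - <<'E'
from seg import *
C=cam("top")
def f(pts,z):
    P=np.array([ray(C,(440+x/7-.43,255+y/7-.43),z)[:2] for x,y in pts]);print(P.mean(0),np.linalg.norm(P-np.roll(P,1,0),axis=1))
f([(122,82),(514,117),(492,502),(100,470)],.012)
f([(212,171),(505,198),(490,402),(203,376)],.052)
f([(278,283),(481,283),(380,181),(380,383)],.082)
a=arm.sense();print(a["t"],a["position"],a["force"])
E
```

```text
[ 0.4813 -0.3024] [0.109  0.1111 0.1081 0.1096]
[ 0.4814 -0.3038] [0.0555 0.0798 0.0554 0.0777]
[ 0.4815 -0.3023] [0.0368 0.0535 0.0371 0.053 ]
30.4 [ 0.4831 -0.3035  0.2001] [-0.1208  0.3813 -1.0083]
```

```bash
python3 -c "
from plant import hand_in; print(hand_in())"
```

```text
the job is handed in; nothing more can be done
None
```

The stack is built on the middle of the square shelf in the order asked: prop, batt, mould with its hollow up, then the amber disc. Each piece was set down level and let go before I fetched the next. I handed in at about 30 s, with the open gripper well clear of the stack.

- **Centring:** in the last top view the disc is within about 0.3 mm of the shelf's centre. The mould is within about 0.5 mm by its wrist view, and so was the prop when placed.
- **Largest error:** the batt lies about 1.4 mm off along its long side, in both the wrist and top views. I left it, as the stack is level and well supported.
- **Disagreement:** an automatic fit of the disc in the last wrist view put it about 1 mm off. That fit included the mould's darker side; measuring the disc's edges by hand brought it back to within about 1 mm.
- **Other things:** the post and jar stand at the same pixels as at the start, and the look-alike discs were not touched.

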